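Prop the sprung flap of the die bin and fetch the spare crimp die

TASK

The clear flap of the blue die bin is sprung and will not stay up: lift it by its lip with the yellow stay bar and leave it propped wide open on the bar, the bar's foot in the steel shoe inside the bin's front wall. With the flap so propped, take the brown crimp die out and set it down gently and upright in the rubber-lined tray. Then take the stay out so that the flap shuts, lay the stay on the bench beside the bin, and leave the black die, oil bottle and tape roll as they are.

Things in the scene. Friction and masses are not known exactly. Their poses are not given: they have to be found in the camera images.
- die_bin: blue sheet-steel bin fixed to the bench, 180 mm deep (x) by 240 mm wide (y). Origin: centre of its underside; x points from its front wall (50 mm high, outer face at x = -90 mm) to its back wall (100 mm high, at +90 mm), y to the left as seen from its front, z up. Side walls slope from 50 to 100 mm. Sheet and floor 3 mm thick. The shoe is inside the front wall at the right end
- flap (a joint): angle of the clear flap (flat sheet, 3 mm, 240 mm wide, hinged along the top of the back wall), rad: 0 shut, grows as it opens up and back, at most 1.5. Shut, it slopes 16 degrees down to the front wall and overhangs it by 30 mm. Springs and weight always shut it; lifting at the lip takes 1.5 to 2.5 N. Propped as intended it reads about 1.15
- flap_hinge (a point): middle of the flap's hinge line, which runs along the bin's y at 90 mm behind the bin's centre, 103.5 mm above the bench
- flap_lip (a point): middle of the flap's free front edge (aluminium lip, 6.4 mm thick), 216.5 mm from the hinge; shut, it is 43 mm above the bench, with 40 mm free under it. With the flap propped it is 270 mm up and the flap leans 50 degrees above level over the back of the bin: reach in under it leaning 35 to 45 degrees from the bin's front
- shoe (a point): middle of the floor of the steel shoe that takes the stay's foot: a pocket 45 mm wide (bin y) and 29 mm deep (bin x), its floor 35 mm above the bench, at bin x = -72 mm, y = -88 mm. In front of it the bin's front wall stands 15 mm above its floor, behind it an upstand 9 mm, at the sides cheeks 13 mm
- stay: yellow square bar with round black rubber ends, 175 mm long, 22 mm wide (its y; 24 over the ends), 20 mm thick (its z), 90 g, loose, lying flat at first. Origin: centre of its underside; x along the bar; both ends alike (10 mm radius, across the bar)
- stay_end_a (a point): centre of the stay's rounded end at its +x end, 77.5 mm from its middle, 10 mm above its underside
- stay_end_b (a point): the same at its -x end. Lodged as intended, the lower end rests in the shoe against the front wall, the bar rises about 46 degrees towards the bin's back, and its upper end bears squarely on the flap's underside some 85 mm from the hinge; the flap presses on it with about 5 N and friction holds it
- die_brown: crimp die with brown base and steel top block, 280 g, standing on the bin's floor a little left of the middle, its long side roughly along the bin's x. Base 36 mm (x) by 62 mm (y) by 19 mm high, top block 22 by 40 mm up to 34 mm. Origin: centre of its underside, z up, y along the long side. The base can be gripped across its 36 mm
- die_black: another crimp die with black base, 32 x 54 x 30 mm, in the back right corner of the bin; stays there. Origin: centre of its underside
- tray: shallow steel tray with black rubber liner, fixed, 180 mm (x) by 150 mm (y), rim 14 mm high and 3 mm thick; its inner floor is 4 mm above the bench. Origin: centre of its underside
- oil_bottle: bottle with red cap, 38 mm in diameter, 105 mm high, standing. Origin: centre of its underside
- tape_roll: roll of brown tape, 88 mm in diameter, 18 mm high, lying flat. Origin: centre of its underside

How it is judged:
On the way, in this order (a step that is already met when the one before it is completed fails the run):
1. the flap stands propped wide open (over 0.8 rad) on the stay alone, one end of the stay in the shoe, the robot touching neither (value of joint flap above 0.8 rad and contact force between stay and flap above 0.3 N and distance between any of stay_end_a, stay_end_b and shoe below 0.03 m and contact force between each of the arm, the fingers and stay below 0.05 N and contact force between each of the arm, the fingers and flap below 0.05 N), for 0.3 s.
2. the brown die is lifted out of the bin (90 mm above the bench) while the stay still props the flap over 0.8 rad (height (world z) of die_brown above 0.09 m and value of joint flap above 0.8 rad and contact force between stay and flap above 0.3 N), for 0.05 s.
3. the brown die stands upright in the tray, let go (x of die_brown in the frame of tray between -0.07 and 0.07 m and y of die_brown in the frame of tray between -0.055 and 0.055 m and height (world z) of die_brown below 0.008 m and angle between die_brown's own z axis and vertical below 0.1 rad and contact force between the fingers and die_brown below 0.05 N), for 0.1 s.
At the end, for the whole second after the job is handed in: The brown die stands flat and upright inside the tray (its underside within 4 mm of the liner, tilt under 0.1 rad), the flap is shut (under 0.05 rad), the stay lies on the bench outside the bin (both ends under 30 mm high), and all are at rest and let go (x of die_brown in the frame of tray between -0.07 and 0.07 m and y of die_brown in the frame of tray between -0.055 and 0.055 m and height (world z) of die_brown below 0.008 m and angle between die_brown's own z axis and vertical below 0.1 rad and linear speed of each of die_brown, stay below 0.02 m/s and value of joint flap below 0.05 rad and height (world z) of stay_end_a between 0 and 0.03 m and height (world z) of stay_end_b between 0 and 0.03 m and not (x of stay in the frame of die_bin between -0.1 and 0.1 m and y of stay in the frame of die_bin between -0.13 and 0.13 m)); the robot touches nothing.
It fails at once if the black die is moved more than 30 mm (distance of die_black from where it was at the start of the episode above 0.03 m).
It fails at once if the oil bottle is moved more than 30 mm (distance of oil_bottle from where it was at the start of the episode above 0.03 m).
It fails at once if the tape roll is moved more than 30 mm (distance of tape_roll from where it was at the start of the episode above 0.03 m).
It fails at once if the brown die is let fall (faster than 0.6 m/s out of the fingers, a drop of about 2 cm) (linear speed of die_brown above 0.6 m/s and contact force between the fingers and die_brown below 0.05 N).
It also fails if it takes over 72 s, if anything falls off the work surface, if the arm or the gripper's body presses on something with over 40 N, if the wrist force passes 120 N, or if a joint passes its speed limit or range.

ROBOT

A 7-joint arm with a two-finger parallel gripper is mounted at the origin on the work surface; the furniture and walls round the work are solid. World frame = base frame: x ahead of the robot, y to its left, z up, the work surface at z = 0. Lengths are in m, angles in rad, forces in N, time in s.
With the tool pointing down it reaches from about 0.425 to 0.925 m from the base axis. Payload 6.8 kg.
Tool frame: the origin (TCP) lies on the mounting face of the last link; the fingertips stand 173 mm ahead of it and the grasp point (between the pads) lies 155 mm ahead of it; z points along the fingers, y is the line along which they close (so a half turn about z gives the same grasp; the last joint's range is limited). The gripper opens to 85 mm and grips with 20 to 120 N. Pads are 22 mm wide; open, the fingers measure 114 mm over their backs; the gripper's body (76 mm by 85 mm) begins 54 mm behind the grasp point. The pads swing forward as they close: fully open they stand 13 mm farther back than shut.
Start: joints at [-1.263, 0.477, 0.022, 1.555, -0.011, 1.109, -0.083], TCP at [0.273, 0.618, 0.405] pointing down, gripper open.
Joint ranges: [-2.96, 2.96], [-0.34, 2.1], [-1.41, 1.46], [0.24, 2.44], [-1.37, 4.51], [0.17, 1.92], [-2.96, 2.96]. Speed limits (rad/s): [2.39, 2.39, 3.14, 3.14, 3.14, 3.14, 3.14].

INTERFACE

Orientations are given as a rotation vector (axis times angle).
In Python, from bench import r gives the robot as it stands.
- The arm moves only by the tool arm_command, never from a script. Its argument "plan" is a list of rows, each an object of numbers: "claw": the closure, from 0 (fully open) to 1 (shut); "tx", "ty", "tz": the shift along the tool's x, y, z in m; "ax", "ay", "az": the turn, a rotation vector about the tool's x, y, z in degrees. A call has exactly 10 rows; each row shifts and turns the commanded pose from where the row before left it, along the tool's axes as they then stand; what a row does not reach is not made up. A row lasts 1/12 s, in which the tool goes at most 41.7 mm and 7.16 degrees, less where a joint would pass 70% of its speed; a pose out of reach is approached as far as the arm can. A call is refused whole if a number of a shift passes 0.0417 or a number of a turn 7.16, either way. A call with a gripper value outside its range is refused whole. The fingers move at their own pace and stop on an object; "squeeze" is the grip in N (left out, the last holds). Time passes only in rows, so rows that do not move let the fingers close, or fill a call up. It gives the time, the measured TCP pose, the force, the opening and the grip force at its end, in the units of the state.
- r.get_obs(): the state, without advancing time (a new reading comes with each control period).
- r.grab_frame(name): name is "scene" or "top" or "wrist"; returns the picture (480x640x3 uint8, red, green, blue); there is no depth.
- r.camera_model(name): a dict with "fx", "fy", "cx", "cy" (pixels), "position" and "orientation" of the camera in the world; the wrist camera has in their place "tool_from_camera" (4x4, takes a point from camera to tool coordinates, whose origin is the TCP and whose axes are the flange's). Camera axes: x right, y up, looking along -z (the intrinsics and any distortion apply to the point x, -y, -z); pixel columns grow to the right and rows downward; lengths in m; the calibration is good to about 2 mm. A picture is of the moment at which its call begins: read the wrist's pose just before it. camera_model takes no time and is no camera call.
- r.hand_in(): hands the job in; it is judged then, once.
Trained networks look in the newest picture that a camera, given by its name, has taken for a name from the list of things; names that differ only in an ending like _2 or _b are one class to them, and where a whole thing is asked for, a point or a joint stands for the part that bears it (a point fixed in the world has none). Each returns a list of dicts, best first, with "confidence" (0 to 1); they miss things now and then, are a little off and sometimes report something else, mostly with a low value. They report only what shows in the picture. A call takes as long as a camera call.
- r.boxes_of(target, camera): "location" ([x, y, z] in m, in the coordinates of the camera as it stood for that picture, good to about 4 mm: the middle of the surface that is visible of it).
- r.tip_of(target, camera): "location" ([x, y, z] in m, in the coordinates of the camera as it stood for that picture, good to about 4 mm: a listed point, or the origin of a listed thing).
The state is a dict: "clock": time; "joints": joint angles; "qvel": joint speeds; "tau": joint torques, N m; "tcp_pos": TCP position; "orientation": TCP orientation; "contact_force": force on the tool from outside, world axes, zero at the start; "moment": the same for the moment, N m; "grip_width": finger opening in m; "gripper_force": force on a finger pad.
Only numpy, scipy, OpenCV 4.12 (cv2) and the standard library are available. Lean on these libraries where they do the work, as an engineer would, in place of code of your own. Each camera call takes 0.05 s, during which the arm holds its last target. There are 200 camera calls.

## Working session

There is one attempt and no reset: what is moved stays moved. The work goes in short steps, Python scripts to look and compute and a tool call to move; the robot and the scene stay as the last step left them, time stands still between calls to the robot, and variables do not carry over. Pictures are saved under pics/ and viewed, at most 10 in all, crops included, and the job is handed in when it is done.

Besides the shell and the picture viewer there is one more tool, called in YAML: its name, and indented under it one key for each argument. arm_command: Moves the arm, as the interface text tells. Its arguments: {"type":"object","properties":{"plan":{"type":"array","items":{"type":"object","properties":{"claw":{"type":"number"},"tx":{"type":"number"},"ty":{"type":"number"},"tz":{"type":"number"},"ax":{"type":"number"},"ay":{"type":"number"},"az":{"type":"number"}}}},"squeeze":{"type":"number"}},"required":["plan"]}

```bash
mkdir -p pics; ls
cat > h.py <<'E'
import numpy as np, cv2
from scipy.spatial.transform import Rotation as R
from bench import r
def T(p,o): 
    M=np.eye(4); o=np.array(o,float)
    M[:3,:3]=o if o.shape==(3,3) else (R.from_rotvec(o).as_matrix() if o.size==3 else R.from_quat(o).as_matrix()); M[:3,3]=p; return M
def cam(n,obs=None):
    m=r.camera_model(n)
    if n=='wrist':
        obs=obs or r.get_obs(); return T(obs['tcp_pos'],obs['orientation'])@np.array(m['tool_from_camera'])
    return T(m['position'],m['orientation'])
def find(names,c,fn='tip_of',k=1,C=None):
    C=cam(c) if C is None else C
    for n in names:
        for d in getattr(r,fn)(n,c)[:k]:
            w=C@np.r_[d['location'],1]; print(fn,c,n,round(d['confidence'],2),np.round(w[:3],4))
E
python3 - <<'E'
from h import *
o=r.get_obs(); print(o)
for n in('scene','top','wrist'):
    m=r.camera_model(n); print(n,m)
    f=r.grab_frame(n); cv2.imwrite(f'pics/{n}0.png',f[:,:,::-1])
for c in('top','scene'):
    find(['die_bin','flap_hinge','flap_lip','shoe','stay','stay_end_a','stay_end_b','die_brown','die_black','tray','oil_bottle','tape_roll'],c,k=2)
E
```

```text
pics
{'clock': 0.0, 'joints': array([-1.26309616,  0.47779799,  0.02232463,  1.5564776 , -0.01147011,
        1.10926565, -0.08309071]), 'qvel': array([ 0.00122378, -0.00122708, -0.00103386,  0.00084791, -0.00077549,
        0.00186694,  0.0003284 ]), 'tau': array([ 4.83109379e-04, -5.96455622e+01,  1.60869732e+00, -2.81196535e+01,
        1.25420120e-02,  9.47022869e-03,  2.35962835e-05]), 'tcp_pos': array([0.27252281, 0.61723357, 0.40371551]), 'orientation': array([-6.48308117e-01, -3.07374281e+00,  2.83800701e-03]), 'contact_force': array([ 0.08589934, -0.41311338,  0.20152866]), 'moment': array([-0.03806044, -0.0055636 ,  0.01346979]), 'gripper_force': 0.0, 'grip_width': 0.08550379976146097}
scene {'fx': 440.0125939483786, 'fy': 440.0125939483786, 'cx': 326.46415710787693, 'cy': 237.04768856968477, 'position': array([ 0.08449019, -0.43616122,  0.70294991]), 'orientation': array([ 0.71110486, -0.33080512, -0.83067458])}
top {'fx': 609.0805334328259, 'fy': 609.0805334328259, 'cx': 316.58219133468486, 'cy': 249.10771369639716, 'position': array([ 0.32508442, -0.06319291,  1.39930164
[... 1188 characters left out ...]
0e-04]
tip_of scene die_bin 0.8 [0.5348 0.1142 0.0046]
tip_of scene flap_hinge 0.96 [0.5763 0.195  0.1057]
tip_of scene flap_lip 0.96 [0.4797 0.0126 0.0448]
tip_of scene shoe 0.88 [0.5816 0.0166 0.0355]
tip_of scene stay 0.74 [ 0.4887 -0.1815  0.0027]
tip_of scene stay_end_a 0.91 [ 0.4117 -0.198   0.0131]
tip_of scene stay_end_a 0.55 [ 0.5681 -0.1703  0.0139]
tip_of scene stay_end_b 0.91 [ 0.4117 -0.198   0.0131]
tip_of scene stay_end_b 0.55 [ 0.5681 -0.1703  0.0139]
tip_of scene die_brown 0.69 [ 0.4119 -0.1966  0.0125]
tip_of scene tray 0.6 [ 4.949e-01 -3.782e-01  3.000e-04]
tip_of scene oil_bottle 0.83 [ 6.493e-01 -2.860e-01  2.000e-04]
tip_of scene tape_roll 0.79 [ 0.6517 -0.153   0.0056]
```

View pics/top0.png

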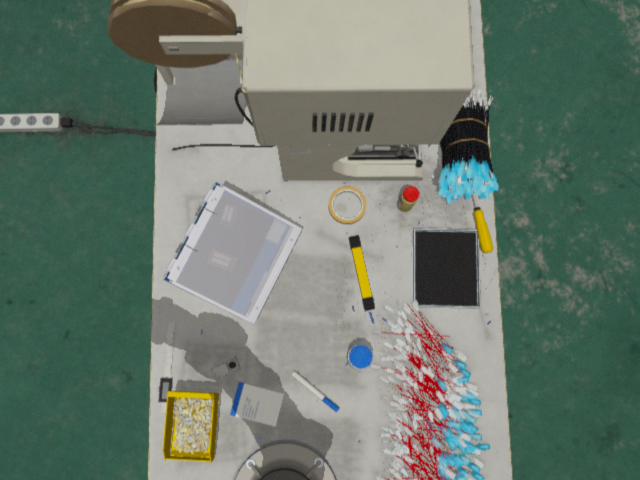

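View pics/scene0.png

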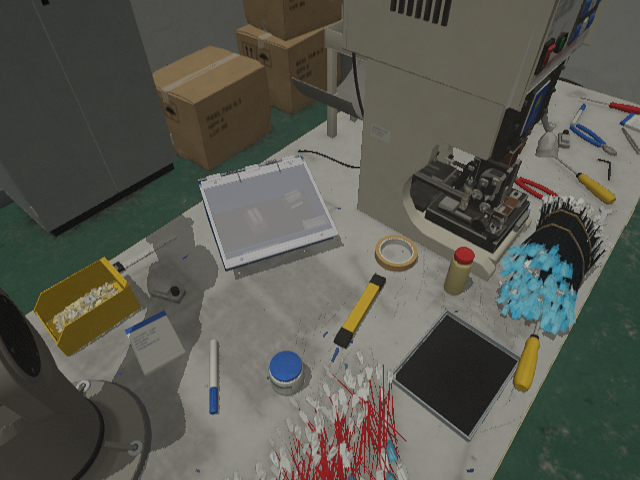

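Top view: the bin is at about (235,250), with the hinge at upper left and the lip running from (300,228) to (255,320). The stay lies from (355,237) to (370,310), the tray is at (446,268) and the press stands behind. The scene view agrees: bin (270,215), stay (360,310), bottle (459,270), tape (397,253).

The network positions match the given sizes. I'll write the planning helper and start moving.

```bash
cat >> h.py <<'E'
from scipy.linalg import logm
import json
def now(log=True):
    o=r.get_obs()
    if log: open('log.txt','a').write(json.dumps([list(map(float,o['joints'])),list(map(float,o['tcp_pos'])),list(map(float,o['orientation']))])+'\n')
    return o
def pose(grasp,xdir,zdir):
    "tool pose with grasp point at grasp (155 ahead), z along zdir, x near xdir"
    z=np.array(zdir,float); z/=np.linalg.norm(z); x=np.array(xdir,float); x-=z*(x@z); x/=np.linalg.norm(x)
    M=np.eye(4); M[:3,:3]=np.c_[x,np.cross(z,x),z]; M[:3,3]=np.array(grasp)-.155*z; return M
def rows(A,B,n):
    D=np.linalg.inv(A)@B; L=np.real(logm(D))/n
    from scipy.linalg import expm
    E=expm(L); a=np.degrees(R.from_matrix(E[:3,:3]).as_rotvec())
    print(n,'rows t',np.round(E[:3,3]*1000,2),'mm a',np.round(a,2)); return B
def cur(): o=now(); return T(o['tcp_pos'],o['orientation'])
az=lambda d:np.array([np.cos(np.radians(d)),np.sin(np.radians(d)),0])
BY=63.; BO=np.array([.537,.1155,0])
def binp(x,y,z): return BO+x*az(BY)+y*az(BY+90)+np.array([0,0,z])
E
python3 - <<'E'
from h import *
from scipy.optimize import least_squares
m=np.array([[.538,.115],[.578,.1956],[.4834,.0103],[.581,.0133]]); b=np.array([[0,0],[.09,0],[-.118,0],[-.072,-.088]])
f=lambda p:(np.c_[np.cos(p[2])*b[:,0]-np.sin(p[2])*b[:,1]+p[0],np.sin(p[2])*b[:,0]+np.cos(p[2])*b[:,1]+p[1]]-m).ravel()
s=least_squares(f,[.5,.1,1.1]); print(s.x,np.degrees(s.x[2]),np.round(s.fun*1e3,1))
C=cur(); G=pose([.49,-.182,.145],az(190),[0,0,-1]); print(C); print(G)
rows(C,G,28)
E
```

```text
[0.5369516  0.11583937 1.09633569] 62.81540775037262 [-1.   0.8  0.1  0.3 -0.4  0.6  1.3 -1.7]
[[-9.14783699e-01  4.03944035e-01  2.98991760e-05  2.72651282e-01]
 [ 4.03944036e-01  9.14783696e-01  6.96013027e-05  6.17513321e-01]
 [ 7.63752329e-07  7.57477309e-05 -9.99999997e-01  4.04738033e-01]
 [ 0.00000000e+00  0.00000000e+00  0.00000000e+00  1.00000000e+00]]
[[-0.98480775 -0.17364818  0.          0.49      ]
 [-0.17364818  0.98480775  0.         -0.182     ]
 [ 0.          0.         -1.          0.3       ]
 [ 0.          0.          0.          1.        ]]
28 rows t [-11.6  -27.69   3.74] mm a [ 0.    0.   -1.21]
```

Run:
```python
from h import *
C=cur(); A=C.copy(); A[:3,3]=[.49,.33,.40]; rows(C,A,10)
G=pose([.49,-.182,.145],az(190),[0,0,-1]); rows(A,G,17)
```

```text
10 rows t [-31.5  -17.52   0.47] mm a [-0. -0.  0.]
17 rows t [ -4.2  -30.27   5.88] mm a [ 0.    0.   -1.99]
```

arm_command:
  plan:
    - {"tx":-0.0315,"ty":-0.0175,"tz":0.0005}
    - {"tx":-0.0315,"ty":-0.0175,"tz":0.0005}
    - {"tx":-0.0315,"ty":-0.0175,"tz":0.0005}
    - {"tx":-0.0315,"ty":-0.0175,"tz":0.0005}
    - {"tx":-0.0315,"ty":-0.0175,"tz":0.0005}
    - {"tx":-0.0315,"ty":-0.0175,"tz":0.0005}
    - {"tx":-0.0315,"ty":-0.0175,"tz":0.0005}
    - {"tx":-0.0315,"ty":-0.0175,"tz":0.0005}
    - {"tx":-0.0315,"ty":-0.0175,"tz":0.0005}
    - {"tx":-0.0315,"ty":-0.0175,"tz":0.0005}

```text
invalid input at $.plan[0]: expected keys claw, tx, ty, tz, ax, ay, az
```

```bash
python3 -c "
from h import *
o=now();print(o['clock'],o['joints'],o['tcp_pos'])"
```

```text
1.35 [-1.26311373  0.47698419  0.02241408  1.55535453 -0.01148527  1.10930716
 -0.08311502] [0.27265128 0.61751332 0.40473803]
```

arm_command:
  plan:
    - {"tx":-0.0042,"ty":-0.0303,"tz":0.0059,"az":-2}
    - {"tx":-0.0042,"ty":-0.0303,"tz":0.0059,"az":-2}
    - {"tx":-0.0042,"ty":-0.0303,"tz":0.0059,"az":-2}
    - {"tx":-0.0042,"ty":-0.0303,"tz":0.0059,"az":-2}
    - {"tx":-0.0042,"ty":-0.0303,"tz":0.0059,"az":-2}
    - {"tx":-0.0042,"ty":-0.0303,"tz":0.0059,"az":-2}
    - {"tx":-0.0042,"ty":-0.0303,"tz":0.0059,"az":-2}
    - {"tx":-0.0042,"ty":-0.0303,"tz":0.0059,"az":-2}
    - {"tx":-0.0042,"ty":-0.0303,"tz":0.0059,"az":-2}
    - {"tx":-0.0042,"ty":-0.0303,"tz":0.0059,"az":-2}

```text
invalid input at $.plan[0]: expected keys claw, tx, ty, tz, ax, ay, az
```

```bash
python3 -c "
from h import *
o=now();print(o['clock'],o['joints'],o['tcp_pos'])"
```

```text
1.35 [-1.26311373  0.47698419  0.02241408  1.55535453 -0.01148527  1.10930716
 -0.08311502] [0.27265128 0.61751332 0.40473803]
```

arm_command:
  plan:
    - {"tx":-0.0042,"ty":-0.0303,"tz":0.0059,"az":-2}
    - {"tx":-0.0042,"ty":-0.0303,"tz":0.0059,"az":-2}
    - {"tx":-0.0042,"ty":-0.0303,"tz":0.0059,"az":-2}
    - {"tx":-0.0042,"ty":-0.0303,"tz":0.0059,"az":-2}
    - {"tx":-0.0042,"ty":-0.0303,"tz":0.0059,"az":-2}
    - {"tx":-0.0042,"ty":-0.0303,"tz":0.0059,"az":-2}
    - {"tx":-0.0042,"ty":-0.0303,"tz":0.0059,"az":-2}
    - {}
    - {}
    - {}

```text
invalid input at $.plan[0]: expected keys claw, tx, ty, tz, ax, ay, az
```

Run:
```python
from h import *
o=now();print(o['clock'],o['joints'],o['tcp_pos'],R.from_rotvec(o['orientation']).as_matrix().round(3))
C=cam('wrist',o); f=r.grab_frame('wrist'); cv2.imwrite('pics/w1.png',f[:,:,::-1])
find(['stay','stay_end_a'],'wrist',k=2,C=C)
```

```text
1.35 [-1.26311373  0.47698419  0.02241408  1.55535453 -0.01148527  1.10930716
 -0.08311502] [0.27265128 0.61751332 0.40473803] [[-0.915  0.404  0.   ]
 [ 0.404  0.915  0.   ]
 [ 0.     0.    -1.   ]]
```

All seven keys are needed in each row. I'll resend the moves in full.

arm_command:
  plan:
    - {"claw":0,"tx":-0.0315,"ty":-0.0175,"tz":0.0005,"ax":0,"ay":0,"az":0}
    - {"claw":0,"tx":-0.0315,"ty":-0.0175,"tz":0.0005,"ax":0,"ay":0,"az":0}
    - {"claw":0,"tx":-0.0315,"ty":-0.0175,"tz":0.0005,"ax":0,"ay":0,"az":0}
    - {"claw":0,"tx":-0.0315,"ty":-0.0175,"tz":0.0005,"ax":0,"ay":0,"az":0}
    - {"claw":0,"tx":-0.0315,"ty":-0.0175,"tz":0.0005,"ax":0,"ay":0,"az":0}
    - {"claw":0,"tx":-0.0315,"ty":-0.0175,"tz":0.0005,"ax":0,"ay":0,"az":0}
    - {"claw":0,"tx":-0.0315,"ty":-0.0175,"tz":0.0005,"ax":0,"ay":0,"az":0}
    - {"claw":0,"tx":-0.0315,"ty":-0.0175,"tz":0.0005,"ax":0,"ay":0,"az":0}
    - {"claw":0,"tx":-0.0315,"ty":-0.0175,"tz":0.0005,"ax":0,"ay":0,"az":0}
    - {"claw":0,"tx":-0.0315,"ty":-0.0175,"tz":0.0005,"ax":0,"ay":0,"az":0}

```text
clock: 2.33
tcp_pos: [0.4909, 0.3286, 0.3999]
orientation: [0.648, 3.074, 0.001]
contact_force: [-0.1, 0.8, -0.2]
grip_width: 0.0853
gripper_force: 0.0
```

```bash
python3 -c "
from h import *
o=now();print(o['clock'],o['joints'],o['tcp_pos'])"
```

```text
2.3333 [-0.79381986  0.34317434  0.12492603  1.77585701 -0.04914087  1.02512172
  0.50449802] [0.49092232 0.32861403 0.39992686]
```

arm_command:
  plan:
    - {"claw":0,"tx":-0.0042,"ty":-0.0303,"tz":0.0059,"ax":0,"ay":0,"az":-2}
    - {"claw":0,"tx":-0.0042,"ty":-0.0303,"tz":0.0059,"ax":0,"ay":0,"az":-2}
    - {"claw":0,"tx":-0.0042,"ty":-0.0303,"tz":0.0059,"ax":0,"ay":0,"az":-2}
    - {"claw":0,"tx":-0.0042,"ty":-0.0303,"tz":0.0059,"ax":0,"ay":0,"az":-2}
    - {"claw":0,"tx":-0.0042,"ty":-0.0303,"tz":0.0059,"ax":0,"ay":0,"az":-2}
    - {"claw":0,"tx":-0.0042,"ty":-0.0303,"tz":0.0059,"ax":0,"ay":0,"az":-2}
    - {"claw":0,"tx":-0.0042,"ty":-0.0303,"tz":0.0059,"ax":0,"ay":0,"az":-2}
    - {"claw":0,"tx":-0.0042,"ty":-0.0303,"tz":0.0059,"ax":0,"ay":0,"az":-2}
    - {"claw":0,"tx":-0.0042,"ty":-0.0303,"tz":0.0059,"ax":0,"ay":0,"az":-2}
    - {"claw":0,"tx":-0.0042,"ty":-0.0303,"tz":0.0059,"ax":0,"ay":0,"az":-2}

```text
clock: 3.17
tcp_pos: [0.453, 0.0266, 0.3408]
orientation: [0.102, 3.139, 0.001]
contact_force: [1.0, 0.3, 0.3]
grip_width: 0.0853
gripper_force: 0.0
```

```bash
python3 -c "
from h import *
o=now();print(o['clock'],o['joints'],o['tcp_pos'])"
```

```text
3.1667 [-0.37854309  0.19375205  0.20541061  2.14192999 -0.05459985  0.80991541
  1.36683139] [0.45299576 0.02664883 0.34075888]
```

arm_command:
  plan:
    - {"claw":0,"tx":-0.0042,"ty":-0.0303,"tz":0.0059,"ax":0,"ay":0,"az":-2}
    - {"claw":0,"tx":-0.0042,"ty":-0.0303,"tz":0.0059,"ax":0,"ay":0,"az":-2}
    - {"claw":0,"tx":-0.0042,"ty":-0.0303,"tz":0.0059,"ax":0,"ay":0,"az":-2}
    - {"claw":0,"tx":-0.0042,"ty":-0.0303,"tz":0.0059,"ax":0,"ay":0,"az":-2}
    - {"claw":0,"tx":-0.0042,"ty":-0.0303,"tz":0.0059,"ax":0,"ay":0,"az":-2}
    - {"claw":0,"tx":-0.0042,"ty":-0.0303,"tz":0.0059,"ax":0,"ay":0,"az":-2}
    - {"claw":0,"tx":-0.0042,"ty":-0.0303,"tz":0.0059,"ax":0,"ay":0,"az":-2}
    - {"claw":0,"tx":0,"ty":0,"tz":0,"ax":0,"ay":0,"az":0}
    - {"claw":0,"tx":0,"ty":0,"tz":0,"ax":0,"ay":0,"az":0}
    - {"claw":0,"tx":0,"ty":0,"tz":0,"ax":0,"ay":0,"az":0}

```text
clock: 4.0
tcp_pos: [0.4907, -0.1818, 0.2993]
orientation: [0.278, -3.129, -0.001]
contact_force: [0.6, 0.3, 0.5]
grip_width: 0.0854
gripper_force: 0.0
```

Run:
```python
from h import *
o=now();print(o['clock'],o['joints'],o['tcp_pos'],R.from_rotvec(o['orientation']).as_matrix().round(3))
C=cam('wrist',o); f=r.grab_frame('wrist'); cv2.imwrite('pics/w1.png',f[:,:,::-1])
find(['stay','stay_end_a'],'wrist',k=2,C=C)
```

```text
4.0 [ 0.03084724  0.36876874  0.2511202   2.02712953 -0.13088045  0.76107918
  2.10886718] [ 0.49065764 -0.18178713  0.29931751] [[-0.984 -0.176 -0.   ]
 [-0.176  0.984  0.001]
 [ 0.     0.001 -1.   ]]
tip_of wrist stay 0.79 [ 0.4958 -0.1818  0.0036]
tip_of wrist stay_end_a 0.91 [ 0.4148 -0.1938  0.0115]
tip_of wrist stay_end_a 0.84 [ 0.5656 -0.1646  0.0145]
```

```bash
cat > kin.py <<'E'
import numpy as np, json, itertools
from scipy.spatial.transform import Rotation as R
from scipy.optimize import least_squares
LIM=np.array([[-2.96,2.96],[-.34,2.1],[-1.41,1.46],[.24,2.44],[-1.37,4.51],[.17,1.92],[-2.96,2.96]])
def fk(q,p,s):
    c1,c7,h,L1,L2,L3,a,b,d,e,c3,c5=p
    Z=lambda t:R.from_euler('z',t).as_matrix(); Y=lambda t:R.from_euler('y',t).as_matrix()
    A=Z(s[0]*q[0]+c1); x=A@np.array([0,d,h]); A=A@Y(q[1])@Z(s[1]*q[2]+c3); x=x+A@np.array([a,0,L1])
    A=A@Y(q[3]); x=x+A@np.array([-e,0,0]); A=A@Z(s[2]*q[4]+c5); x=x+A@np.array([0,0,L2]); A=A@Y(q[5]); x=x+A@np.array([b,0,L3]); return x,A@Z(s[3]*q[6]+c7)
def load(): return [json.loads(l) for l in open('log.txt')]
def fit():
    D=load(); best=None
    for s in itertools.product([1,-1],repeat=4):
        def f(p):
            o=[]
            for q,x,w in D:
                y,A=fk(q,p,s); o+=list(y-x)+list(.3*(A.T@R.from_rotvec(w).as_matrix()-np.eye(3)).ravel())
            return np.r_[o,.002*p[6:]]
        for c7 in (0,1.57,3.14,-1.57):
            k=least_squares(f,[-.1,c7,.3,.4,.4,.1,0,0,0,0,0,0])
            if best is None or k.cost<best[0].cost: best=(k,s)
    return best
def ik(M,p,s,q0):
    W=np.array([1]*3+[.3]*9)
    def f(q):
        y,A=fk(q,p,s); return np.r_[20*(y-M[:3,3]),6*(A.T@M[:3,:3]-np.eye(3)).ravel(),.003*(q-q0)]
    return least_squares(f,np.clip(q0,LIM[:,0]+.01,LIM[:,1]-.01),bounds=(LIM[:,0],LIM[:,1]))
E
python3 - <<'E'
from kin import *
k,s=fit(); print(s,np.round(k.x,4),k.cost); print(np.round(k.fun,4)[:-6].reshape(-1,12)[:,:3]*1000)
np.savez('kin.npz',p=k.x,s=s)
E
```

```text
(-1, -1, -1, -1) [ 1.9000e-03  1.5733e+00  1.4046e+00  5.5000e-01  4.7440e-01  1.2663e+00
 -7.1000e-03 -6.9000e-03 -6.3700e-02 -1.5700e-02  4.0000e-04 -2.0000e-04] 1.0016486859005917e-06
[[-0.  -0.1  0.1]
 [-0.  -0.1  0.1]
 [-0.  -0.1  0.1]
 [-0.  -0.1  0.1]
 [-0.  -0.1  0.1]
 [ 0.8  0.4 -0.8]
 [-0.5 -0.   0.3]
 [ 0.2  0.2 -0. ]]
```

View pics/w1.png

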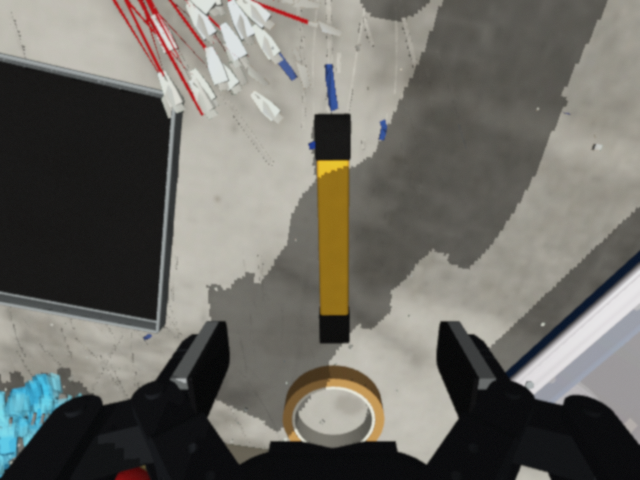

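The wrist view shows the stay from (333,115) to (335,342), centred between the fingers and clear of the tray and the tape roll. I'll do a short tilt test to identify the arm's kinematics, because joint 7 may run near its limit.

arm_command:
  plan:
    - {"claw":0,"tx":0,"ty":0,"tz":0,"ax":4,"ay":5,"az":0}
    - {"claw":0,"tx":0,"ty":0,"tz":0,"ax":4,"ay":5,"az":0}
    - {"claw":0,"tx":0,"ty":0,"tz":0,"ax":4,"ay":5,"az":0}
    - {"claw":0,"tx":0,"ty":0,"tz":0,"ax":4,"ay":5,"az":0}
    - {"claw":0,"tx":0,"ty":0,"tz":0,"ax":4,"ay":5,"az":0}
    - {"claw":0,"tx":0,"ty":0,"tz":0,"ax":4,"ay":5,"az":0}
    - {"claw":0,"tx":0,"ty":0,"tz":0,"ax":0,"ay":0,"az":0}
    - {"claw":0,"tx":0,"ty":0,"tz":0,"ax":0,"ay":0,"az":0}
    - {"claw":0,"tx":0,"ty":0,"tz":0,"ax":0,"ay":0,"az":0}
    - {"claw":0,"tx":0,"ty":0,"tz":0,"ax":0,"ay":0,"az":0}

```text
clock: 4.98
tcp_pos: [0.4904, -0.1826, 0.2998]
orientation: [0.228, -2.58, 0.621]
contact_force: [-0.1, -0.5, -0.5]
grip_width: 0.0852
gripper_force: 0.0
```

```bash
python3 - <<'E'
from h import *
from kin import *
o=now(); print(o['joints'])
k,s=fit(); print(s,np.round(k.x,4),k.cost); np.savez('kin.npz',p=k.x,s=s)
p=k.x
E
cat > plan.py <<'E'
from h import *
from kin import ik,fk,LIM
K=np.load('kin.npz'); P,S=K['p'],K['s']; BY=62.8; BO=np.array([.537,.1158,0])
def binp(x,y,z): return BO+x*az(BY)+y*az(BY+90)+np.array([0,0,z])
ex=az(BY)
def bar(tx,tz,b,y=-.088,off=.0925,up=.013,flip=1,lean=0):
    "tool pose for bar tip centre (tx,tz) mm, pitch b deg"
    t=np.radians(b); u=np.array([np.cos(t),np.sin(t)]); n=np.array([-np.sin(t),np.cos(t)])
    g=np.array([tx,tz])/1000-off*u+up*n; a=np.radians(b-lean); z=np.array([np.sin(a),-np.cos(a)])
    xd=-np.array([np.cos(a),np.sin(a)])*flip
    w=lambda v:v[0]*ex+np.array([0,0,v[1]])
    return pose(binp(g[0],y,g[1]),w(xd),w(z))
WP=[(-135,60,2),(-135,24,4),(-105,24,4),(-105,60,10),(-95,120,20),(-70,170,32),(-30,190,40),(10,195,45),(33,183,46),(31,157,46)]
E
python3 - <<'E'
from plan import *
q=np.array(now(0)['joints'])
for flip in(1,-1):
    q0=q.copy()
    if flip<0: q0[6]-=np.pi
    for w in WP+['die','tray']:
        if w=='die': 
            zz=np.sin(np.radians(40))*ex-np.array([0,0,np.cos(np.radians(40))]); M=pose(binp(0,.02,.026),-ex*flip,zz)
        elif w=='tray': M=pose([.494,-.378,.03],-ex*flip,zz)
        else: M=bar(*w,flip=flip)
        best=None
        for t in range(4):
            k=ik(M,P,S,q0+(np.random.default_rng(t).normal(0,.3,7) if t else 0)); 
            if best is None or k.cost<best.cost-1e-4: best=k
        x,A=fk(best.x,P,S); q0=best.x
        print(flip,w,'q',np.round(q0,2),'err mm',np.round(np.linalg.norm(x-M[:3,3])*1000,1))
E
```

```text
[-0.28578409  0.50974801  0.48644192  1.96593073  0.37464235  1.10866441
  1.70072701]
(-1, -1, -1, -1) [ 3.8000e-03  1.5606e+00  3.0390e-01  5.4790e-01  4.7740e-01  1.5940e-01
 -1.1000e-03  1.0000e-04 -5.8500e-02 -1.6100e-02 -1.2300e-02  5.2000e-03] 1.2125723772394944e-05
1 (-135, 60, 2) q [ 0.28  0.51 -0.17  2.02  0.08  0.61  2.74] err mm 0.0
1 (-135, 24, 4) q [ 0.32  0.58 -0.19  2.03  0.07  0.51  2.77] err mm 0.0
1 (-105, 24, 4) q [ 0.26  0.59 -0.18  2.02  0.07  0.52  2.72] err mm 0.0
1 (-105, 60, 10) q [ 0.41  0.56 -0.3   2.02 -0.03  0.53  2.85] err mm 0.0
1 (-95, 120, 20) q [ 0.71  0.56 -0.57  1.99 -0.09  0.57  2.96] err mm 0.0
1 (-70, 170, 32) q [ 1.    0.69 -0.91  1.97 -0.04  0.57  2.96] err mm 0.0
1 (-30, 190, 40) q [ 1.05  0.8  -1.03  1.97 -0.04  0.5   2.96] err mm 0.0
1 (10, 195, 45) q [ 1.03  0.89 -1.07  1.96 -0.05  0.43  2.96] err mm 0.0
1 (33, 183, 46) q [ 0.98  0.92 -1.06  1.96 -0.04  0.38  2.96] err mm 0.0
1 (31, 157, 46) q [ 0.97  0.97 -1.04  1.97 -0.01  0.34  2.96] err mm 0.0
1 die q [ 0.82  1.05 -1.05  2.16  1.42  0.17  1.48] err mm 0.0
1 tray q [ 1.59  1.48 -1.41  
[... 207 characters left out ...]
6  0.59 -0.18  2.02  0.07  0.52 -0.42] err mm 0.0
-1 (-105, 60, 10) q [ 0.41  0.56 -0.3   2.02 -0.03  0.53 -0.29] err mm 0.0
-1 (-95, 120, 20) q [ 0.63  0.54 -0.48  2.   -0.19  0.57 -0.09] err mm 0.0
-1 (-70, 170, 32) q [ 0.84  0.59 -0.68  1.99 -0.35  0.58  0.09] err mm 0.0
-1 (-30, 190, 40) q [ 0.91  0.68 -0.8   1.98 -0.44  0.53  0.16] err mm 0.0
-1 (10, 195, 45) q [ 0.91  0.76 -0.88  1.98 -0.48  0.46  0.2 ] err mm 0.0
-1 (33, 183, 46) q [ 0.87  0.8  -0.89  1.97 -0.49  0.41  0.2 ] err mm 0.0
-1 (31, 157, 46) q [ 0.87  0.86 -0.88  1.98 -0.48  0.37  0.23] err mm 0.0
-1 die q [ 0.82  1.05 -1.05  2.16  1.42  0.17 -1.66] err mm 0.0
-1 tray q [ 1.59  1.48 -1.41  1.54  0.79  1.18 -0.22] err mm 0.0
```

Run:
```python
from plan import *
C=cur(); d=[0,0,-1]
M1=pose([.475,-.186,.145],az(100),d); rows(C,M1,15)
M2=pose([.4605,-.186,.145],az(10.5),d); rows(M1,M2,15)
```

```text
15 rows t [ 0.79 -0.78  0.41] mm a [-2.81 -0.31  5.76]
15 rows t [-0.56 -0.91  0.  ] mm a [0.   0.   5.97]
```

arm_command:
  plan:
    - {"claw":0,"tx":0.0008,"ty":-0.0008,"tz":0.0004,"ax":-2.8,"ay":-0.3,"az":5.8}
    - {"claw":0,"tx":0.0008,"ty":-0.0008,"tz":0.0004,"ax":-2.8,"ay":-0.3,"az":5.8}
    - {"claw":0,"tx":0.0008,"ty":-0.0008,"tz":0.0004,"ax":-2.8,"ay":-0.3,"az":5.8}
    - {"claw":0,"tx":0.0008,"ty":-0.0008,"tz":0.0004,"ax":-2.8,"ay":-0.3,"az":5.8}
    - {"claw":0,"tx":0.0008,"ty":-0.0008,"tz":0.0004,"ax":-2.8,"ay":-0.3,"az":5.8}
    - {"claw":0,"tx":0.0008,"ty":-0.0008,"tz":0.0004,"ax":-2.8,"ay":-0.3,"az":5.8}
    - {"claw":0,"tx":0.0008,"ty":-0.0008,"tz":0.0004,"ax":-2.8,"ay":-0.3,"az":5.8}
    - {"claw":0,"tx":0.0008,"ty":-0.0008,"tz":0.0004,"ax":-2.8,"ay":-0.3,"az":5.8}
    - {"claw":0,"tx":0.0008,"ty":-0.0008,"tz":0.0004,"ax":-2.8,"ay":-0.3,"az":5.8}
    - {"claw":0,"tx":0.0008,"ty":-0.0008,"tz":0.0004,"ax":-2.8,"ay":-0.3,"az":5.8}

```text
clock: 5.82
tcp_pos: [0.4803, -0.1883, 0.3017]
orientation: [-1.291, -2.661, 0.252]
contact_force: [-0.4, -0.6, 0.3]
grip_width: 0.0855
gripper_force: 0.0
```

arm_command:
  plan:
    - {"claw":0,"tx":0.0008,"ty":-0.0008,"tz":0.0004,"ax":-2.8,"ay":-0.3,"az":5.8}
    - {"claw":0,"tx":0.0008,"ty":-0.0008,"tz":0.0004,"ax":-2.8,"ay":-0.3,"az":5.8}
    - {"claw":0,"tx":0.0008,"ty":-0.0008,"tz":0.0004,"ax":-2.8,"ay":-0.3,"az":5.8}
    - {"claw":0,"tx":0.0008,"ty":-0.0008,"tz":0.0004,"ax":-2.8,"ay":-0.3,"az":5.8}
    - {"claw":0,"tx":0.0008,"ty":-0.0008,"tz":0.0004,"ax":-2.8,"ay":-0.3,"az":5.8}
    - {"claw":0,"tx":-0.0006,"ty":-0.0009,"tz":0,"ax":0,"ay":0,"az":6}
    - {"claw":0,"tx":-0.0006,"ty":-0.0009,"tz":0,"ax":0,"ay":0,"az":6}
    - {"claw":0,"tx":-0.0006,"ty":-0.0009,"tz":0,"ax":0,"ay":0,"az":6}
    - {"claw":0,"tx":-0.0006,"ty":-0.0009,"tz":0,"ax":0,"ay":0,"az":6}
    - {"claw":0,"tx":-0.0006,"ty":-0.0009,"tz":0,"ax":0,"ay":0,"az":6}

```text
clock: 6.65
tcp_pos: [0.4701, -0.1893, 0.3005]
orientation: [2.584, 1.781, -0.004]
contact_force: [0.1, 0.3, -0.1]
grip_width: 0.0855
gripper_force: 0.0
```

arm_command:
  plan:
    - {"claw":0,"tx":-0.0006,"ty":-0.0009,"tz":0,"ax":0,"ay":0,"az":6}
    - {"claw":0,"tx":-0.0006,"ty":-0.0009,"tz":0,"ax":0,"ay":0,"az":6}
    - {"claw":0,"tx":-0.0006,"ty":-0.0009,"tz":0,"ax":0,"ay":0,"az":6}
    - {"claw":0,"tx":-0.0006,"ty":-0.0009,"tz":0,"ax":0,"ay":0,"az":6}
    - {"claw":0,"tx":-0.0006,"ty":-0.0009,"tz":0,"ax":0,"ay":0,"az":6}
    - {"claw":0,"tx":-0.0006,"ty":-0.0009,"tz":0,"ax":0,"ay":0,"az":6}
    - {"claw":0,"tx":-0.0006,"ty":-0.0009,"tz":0,"ax":0,"ay":0,"az":6}
    - {"claw":0,"tx":-0.0006,"ty":-0.0009,"tz":0,"ax":0,"ay":0,"az":6}
    - {"claw":0,"tx":-0.0006,"ty":-0.0009,"tz":0,"ax":0,"ay":0,"az":6}
    - {"claw":0,"tx":-0.0006,"ty":-0.0009,"tz":0,"ax":0,"ay":0,"az":6}

```text
clock: 7.48
tcp_pos: [0.4601, -0.1868, 0.3003]
orientation: [3.128, 0.25, -0.001]
contact_force: [0.1, -0.2, -0.2]
grip_width: 0.0855
gripper_force: 0.0
```

Run:
```python
from plan import *
o=now(); C=cam('wrist',o); r.grab_frame('wrist'); print(np.round(o['joints'],2))
find(['stay','stay_end_a'],'wrist',k=2,C=C)
A=cur(); print(A.round(4)); rows(A,pose([.4605,-.186,.023],az(10.5),[0,0,-1]),5)
```

```text
[-0.56  0.56  1.09  2.12 -0.66  0.86 -0.48]
tip_of wrist stay 0.97 [ 0.4928 -0.1805  0.0006]
tip_of wrist stay_end_a 0.95 [ 0.4131 -0.1957  0.0122]
tip_of wrist stay_end_a 0.56 [ 0.5668 -0.166   0.0139]
[[ 0.986   0.167  -0.0019  0.4603]
 [ 0.167  -0.986  -0.0048 -0.1865]
 [-0.0026  0.0044 -1.      0.3   ]
 [ 0.      0.      0.      1.    ]]
5 rows t [ 0.1  -0.16 24.4 ] mm a [ 0.05  0.03 -0.18]
```

arm_command:
  plan:
    - {"claw":0,"tx":0,"ty":0,"tz":0.0244,"ax":0,"ay":0,"az":-0.2}
    - {"claw":0,"tx":0,"ty":0,"tz":0.0244,"ax":0,"ay":0,"az":-0.2}
    - {"claw":0,"tx":0,"ty":0,"tz":0.0244,"ax":0,"ay":0,"az":-0.2}
    - {"claw":0,"tx":0,"ty":0,"tz":0.0244,"ax":0,"ay":0,"az":-0.2}
    - {"claw":0,"tx":0,"ty":0,"tz":0.0244,"ax":0,"ay":0,"az":-0.2}
    - {"claw":0,"tx":0,"ty":0,"tz":0,"ax":0,"ay":0,"az":0}
    - {"claw":1,"tx":0,"ty":0,"tz":0,"ax":0,"ay":0,"az":0}
    - {"claw":1,"tx":0,"ty":0,"tz":0,"ax":0,"ay":0,"az":0}
    - {"claw":1,"tx":0,"ty":0,"tz":0,"ax":0,"ay":0,"az":0}
    - {"claw":1,"tx":0,"ty":0,"tz":0,"ax":0,"ay":0,"az":0}
  squeeze: 80

```text
clock: 8.47
tcp_pos: [0.4607, -0.1869, 0.1792]
orientation: [3.123, 0.289, -0.002]
contact_force: [-0.7, -0.0, -0.3]
grip_width: 0.0389
gripper_force: 0.0
```

arm_command:
  plan:
    - {"claw":1,"tx":0,"ty":0,"tz":0,"ax":0,"ay":0,"az":0}
    - {"claw":1,"tx":0,"ty":0,"tz":0,"ax":0,"ay":0,"az":0}
    - {"claw":1,"tx":0,"ty":0,"tz":0,"ax":0,"ay":0,"az":0}
    - {"claw":1,"tx":0,"ty":0,"tz":-0.01,"ax":0,"ay":0,"az":0}
    - {"claw":1,"tx":0,"ty":0,"tz":-0.02,"ax":0,"ay":0,"az":0}
    - {"claw":1,"tx":0,"ty":0,"tz":-0.02,"ax":0,"ay":0,"az":0}
    - {"claw":1,"tx":0,"ty":0,"tz":-0.02,"ax":0,"ay":0,"az":0}
    - {"claw":1,"tx":0,"ty":0,"tz":-0.02,"ax":0,"ay":0,"az":0}
    - {"claw":1,"tx":0,"ty":0,"tz":-0.02,"ax":0,"ay":0,"az":0}
    - {"claw":1,"tx":0,"ty":0,"tz":0,"ax":0,"ay":0,"az":0}
  squeeze: 80

```text
clock: 9.3
tcp_pos: [0.4613, -0.1868, 0.2912]
orientation: [3.122, 0.288, 0.002]
contact_force: [0.2, -0.5, -0.4]
grip_width: 0.0197
gripper_force: 78.9
```

Run:
```python
from plan import *
from kin import fit
k,s=fit(); print(s,np.round(k.x,4),k.cost); np.savez('kin.npz',p=k.x,s=s)
o=now(); C=cam('wrist',o); f=r.grab_frame('wrist'); cv2.imwrite('pics/w2.png',f[:,:,::-1]); print(np.round(o['joints'],2))
ti=np.linalg.inv(T(o['tcp_pos'],o['orientation']))
for n in('stay_end_a','flap_lip'):
    for d in r.tip_of(n,'wrist')[:2]:
        w=C@np.r_[d['location'],1]; print(n,round(d['confidence'],2),w[:3].round(4),'tool',(ti@w)[:3].round(4))
q0=o['joints']; A=cur()
for w in WP:
    M=bar(*w,off=.1075,flip=-1); k=ik(M,k_p:=k.x if False else P,S,q0); x,_=fk(k.x,P,S); q0=k.x
    print(w,M[:3,3].round(3),'q',np.round(q0,2),round(np.linalg.norm(x-M[:3,3])*1e3,1))
```

```text
(-1, -1, -1, -1) [-1.0000e-02  1.5521e+00  3.1360e-01  5.4560e-01  4.8370e-01  1.4530e-01
  9.8000e-03  5.7000e-03 -4.9800e-02 -3.1900e-02 -9.4000e-03  1.1000e-03] 0.00015965508735815085
[-0.54  0.57  1.06  2.12 -0.68  0.84 -0.45]
stay_end_a 0.77 [ 0.5673 -0.1638  0.1262] tool [ 0.1083 -0.0043  0.165 ]
stay_end_a 0.77 [ 0.4148 -0.1956  0.1224] tool [-0.0474 -0.0009  0.1688]
flap_lip 0.62 [0.4831 0.0123 0.0442] tool [ 0.0577 -0.1933  0.2458]
(-135, 60, 2) [ 0.502 -0.145  0.224] q [-0.35  0.57  0.68  2.11 -0.64  0.68  0.3 ] 0.0
(-135, 24, 4) [ 0.499 -0.15   0.184] q [-0.25  0.62  0.58  2.11 -0.74  0.61  0.4 ] 0.0
(-105, 24, 4) [ 0.513 -0.124  0.184] q [-0.31  0.63  0.58  2.1  -0.74  0.61  0.34] 0.0
(-105, 60, 10) [ 0.506 -0.138  0.207] q [-0.22  0.57  0.54  2.11 -0.8   0.66  0.44] 0.0
(-95, 120, 20) [ 0.499 -0.15   0.241] q [-0.11  0.5   0.48  2.1  -0.9   0.76  0.57] 0.0
(-70, 170, 32) [ 0.501 -0.147  0.256] q [ 0.01  0.49  0.4   2.1  -1.07  0.88  0.73] 0.0
(-30, 190, 40) [ 0.515 -0.12   0.25 ] q [ 0.04  0.52  0.33  2.1  -1.23  0.93  0.82] 0.0
(10, 195, 45) [ 0.531 -0.089  0.238] q [ 0.04  0.55  0.27  2.09 -1.35  0.94  0.89] 0.0
(33, 183, 46) [ 0.541 -0.069  0.222] q [ 0.13  0.58  0.11  2.07 -1.37  0.86  0.89] 0.0
(31, 157, 46) [ 0.54  -0.071  0.196] q [ 0.23  0.64 -0.01  2.06 -1.37  0.79  0.94] 0.0
```

```bash
cat >> plan.py <<'E'
BB=lambda *w:bar(*w,off=.1075,flip=-1)
E
python3 - <<'E'
from plan import *
A=cur(); A=rows(A,BB(*WP[0]),12)
A=rows(A,BB(*WP[1]),4); rows(A,BB(*WP[2]),4)
E
```

```text
12 rows t [ 4.85 -0.83  5.37] mm a [ 0.09  0.18 -4.35]
4 rows t [-1.89 -0.    9.93] mm a [-0.   0.5  0. ]
4 rows t [7.48 0.   0.52] mm a [0. 0. 0.]
```

arm_command:
  plan:
    - {"claw":1,"tx":0.0049,"ty":-0.0008,"tz":0.0054,"ax":0.1,"ay":0.2,"az":-4.35}
    - {"claw":1,"tx":0.0049,"ty":-0.0008,"tz":0.0054,"ax":0.1,"ay":0.2,"az":-4.35}
    - {"claw":1,"tx":0.0049,"ty":-0.0008,"tz":0.0054,"ax":0.1,"ay":0.2,"az":-4.35}
    - {"claw":1,"tx":0.0049,"ty":-0.0008,"tz":0.0054,"ax":0.1,"ay":0.2,"az":-4.35}
    - {"claw":1,"tx":0.0049,"ty":-0.0008,"tz":0.0054,"ax":0.1,"ay":0.2,"az":-4.35}
    - {"claw":1,"tx":0.0049,"ty":-0.0008,"tz":0.0054,"ax":0.1,"ay":0.2,"az":-4.35}
    - {"claw":1,"tx":0.0049,"ty":-0.0008,"tz":0.0054,"ax":0.1,"ay":0.2,"az":-4.35}
    - {"claw":1,"tx":0.0049,"ty":-0.0008,"tz":0.0054,"ax":0.1,"ay":0.2,"az":-4.35}
    - {"claw":1,"tx":0.0049,"ty":-0.0008,"tz":0.0054,"ax":0.1,"ay":0.2,"az":-4.35}
    - {"claw":1,"tx":0.0049,"ty":-0.0008,"tz":0.0054,"ax":0.1,"ay":0.2,"az":-4.35}

```text
clock: 10.28
tcp_pos: [0.498, -0.1545, 0.2331]
orientation: [-2.779, -1.424, -0.041]
contact_force: [-0.7, -0.9, -0.4]
grip_width: 0.0198
gripper_force: 78.9
```

arm_command:
  plan:
    - {"claw":1,"tx":0.0049,"ty":-0.0008,"tz":0.0054,"ax":0.1,"ay":0.2,"az":-4.35}
    - {"claw":1,"tx":0.0049,"ty":-0.0008,"tz":0.0054,"ax":0.1,"ay":0.2,"az":-4.35}
    - {"claw":1,"tx":-0.0019,"ty":0,"tz":0.0099,"ax":0,"ay":0.5,"az":0}
    - {"claw":1,"tx":-0.0019,"ty":0,"tz":0.0099,"ax":0,"ay":0.5,"az":0}
    - {"claw":1,"tx":-0.0019,"ty":0,"tz":0.0099,"ax":0,"ay":0.5,"az":0}
    - {"claw":1,"tx":-0.0019,"ty":0,"tz":0.0099,"ax":0,"ay":0.5,"az":0}
    - {"claw":1,"tx":0,"ty":0,"tz":0,"ax":0,"ay":0,"az":0}
    - {"claw":1,"tx":0,"ty":0,"tz":0,"ax":0,"ay":0,"az":0}
    - {"claw":1,"tx":0,"ty":0,"tz":0,"ax":0,"ay":0,"az":0}
    - {"claw":1,"tx":0,"ty":0,"tz":0,"ax":0,"ay":0,"az":0}

```text
clock: 11.12
tcp_pos: [0.5001, -0.1504, 0.1842]
orientation: [-2.648, -1.613, -0.098]
contact_force: [0.5, 0.6, -0.7]
grip_width: 0.0193
gripper_force: 78.9
```

Run:
```python
from plan import *
o=now(); C=cam('wrist',o); f=r.grab_frame('wrist'); cv2.imwrite('pics/w3.png',f[:,:,::-1]); print(np.round(o['joints'],2))
find(['flap_lip','flap_hinge','shoe','die_brown','die_bin','stay_end_a'],'wrist',C=C,k=2)
f=r.grab_frame('scene'); find(['stay_end_a'],'scene',k=2)
print('exp tip',binp(-.135,-.088,.024),'shoe',binp(-.072,-.088,.035))
A=cur(); rows(A,BB(*WP[2]),4)
A=BB(*WP[2])
for w in WP[3:]: A=rows(A,BB(*w),6)
```

```text
[-0.23  0.63  0.55  2.1  -0.73  0.59  0.39]
tip_of wrist stay_end_a 0.61 [ 0.4859 -0.1808  0.0114]
tip_of scene stay_end_a 0.77 [ 0.4829 -0.1827  0.0128]
tip_of scene stay_end_a 0.64 [ 0.557  -0.0444  0.0248]
exp tip [ 0.55356042 -0.04449583  0.024     ] shoe [0.58235759 0.0115374  0.035     ]
4 rows t [ 7.38 -0.24  0.56] mm a [-0.01 -0.07 -0.01]
6 rows t [-2.24 -0.   -4.06] mm a [-0.  1.  0.]
6 rows t [-0.77 -0.   -6.1 ] mm a [ 0.    1.67 -0.  ]
6 rows t [ 1.51  0.   -1.95] mm a [0. 2. 0.]
6 rows t [3.49 0.   3.68] mm a [0.   1.33 0.  ]
6 rows t [ 3.08 -0.    5.43] mm a [-0.    0.83 -0.  ]
6 rows t [ 0.78 -0.    4.45] mm a [ 0.    0.17 -0.  ]
6 rows t [-3.35 -0.    2.77] mm a [-0. -0.  0.]
```

View pics/w3.png

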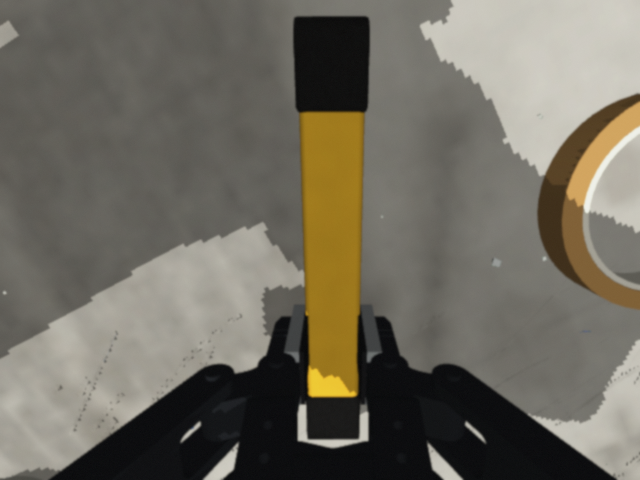

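The bar is gripped straight, with its upper tip at (331,18) and its foot at (333,425), and the tape roll is clear to the right. Next I slide the tip under the lip and begin lifting.

arm_command:
  plan:
    - {"claw":1,"tx":0.0074,"ty":-0.0002,"tz":0.0006,"ax":0,"ay":0,"az":0}
    - {"claw":1,"tx":0.0074,"ty":-0.0002,"tz":0.0006,"ax":0,"ay":0,"az":0}
    - {"claw":1,"tx":0.0074,"ty":-0.0002,"tz":0.0006,"ax":0,"ay":0,"az":0}
    - {"claw":1,"tx":0.0074,"ty":-0.0002,"tz":0.0006,"ax":0,"ay":0,"az":0}
    - {"claw":1,"tx":-0.0022,"ty":0,"tz":-0.0041,"ax":0,"ay":1,"az":0}
    - {"claw":1,"tx":-0.0022,"ty":0,"tz":-0.0041,"ax":0,"ay":1,"az":0}
    - {"claw":1,"tx":-0.0022,"ty":0,"tz":-0.0041,"ax":0,"ay":1,"az":0}
    - {"claw":1,"tx":-0.0022,"ty":0,"tz":-0.0041,"ax":0,"ay":1,"az":0}
    - {"claw":1,"tx":-0.0022,"ty":0,"tz":-0.0041,"ax":0,"ay":1,"az":0}
    - {"claw":1,"tx":-0.0022,"ty":0,"tz":-0.0041,"ax":0,"ay":1,"az":0}

```text
clock: 12.4
tcp_pos: [0.5053, -0.1389, 0.2073]
orientation: [-2.595, -1.58, -0.235]
contact_force: [-0.8, -0.9, -3.6]
grip_width: 0.0198
gripper_force: 78.7
```

Run:
```python
from plan import *
o=now(); print(np.round(o['joints'],2),o['contact_force'],o['moment']); f=r.grab_frame('scene'); cv2.imwrite('pics/s3.png',f[100:360,120:480,::-1])
find(['stay_end_a','flap_lip'],'scene',k=2)
A=cur()
for w in WP[3:6]: M=BB(*w); print(w,np.round((np.linalg.inv(A)@M)[:3,3]*1e3,1)); 
rows(A,BB(*WP[4]),6)
```

```text
[-0.19  0.57  0.5   2.1  -0.79  0.64  0.42] [-0.78848995 -0.85342283 -3.63826452] [-0.56543987  0.2948337   0.02273981]
tip_of scene stay_end_a 0.64 [ 0.4955 -0.1554  0.0347]
tip_of scene stay_end_a 0.63 [ 0.571  -0.0208  0.0625]
tip_of scene flap_lip 0.91 [0.4763 0.0065 0.0693]
(-105, 60, 10) [ 0.6 -0.5  0.6]
(-95, 120, 20) [ -6.5  -0.4 -35.6]
(-70, 170, 32) [ -0.6  -0.4 -49.2]
6 rows t [-0.66 -0.07 -6.  ] mm a [ 0.01  1.62 -0.02]
```

arm_command:
  plan:
    - {"claw":1,"tx":-0.0007,"ty":0,"tz":-0.006,"ax":0,"ay":1.65,"az":0}
    - {"claw":1,"tx":-0.0007,"ty":0,"tz":-0.006,"ax":0,"ay":1.65,"az":0}
    - {"claw":1,"tx":-0.0007,"ty":0,"tz":-0.006,"ax":0,"ay":1.65,"az":0}
    - {"claw":1,"tx":-0.0007,"ty":0,"tz":-0.006,"ax":0,"ay":1.65,"az":0}
    - {"claw":1,"tx":-0.0007,"ty":0,"tz":-0.006,"ax":0,"ay":1.65,"az":0}
    - {"claw":1,"tx":-0.0007,"ty":0,"tz":-0.006,"ax":0,"ay":1.65,"az":0}
    - {"claw":1,"tx":0.0015,"ty":0,"tz":-0.002,"ax":0,"ay":2,"az":0}
    - {"claw":1,"tx":0.0015,"ty":0,"tz":-0.002,"ax":0,"ay":2,"az":0}
    - {"claw":1,"tx":0.0015,"ty":0,"tz":-0.002,"ax":0,"ay":2,"az":0}
    - {"claw":1,"tx":0.0015,"ty":0,"tz":-0.002,"ax":0,"ay":2,"az":0}

```text
clock: 13.38
tcp_pos: [0.5007, -0.1482, 0.2509]
orientation: [-2.41, -1.468, -0.609]
contact_force: [-1.5, -2.1, -3.2]
grip_width: 0.0198
gripper_force: 78.8
```

Run:
```python
from plan import *
o=now(); print(np.round(o['joints'],2),o['contact_force'],o['moment']); f=r.grab_frame('scene')
find(['stay_end_a','flap_lip'],'scene',k=2)
A=cur()
for w in WP[4:6]: M=BB(*w); print(w,np.round((np.linalg.inv(A)@M)[:3,3]*1e3,1)); 
A=rows(A,BB(*WP[5]),2)
for w in WP[6:9]: A=rows(A,BB(*w),6)
```

```text
[ 0.02  0.48  0.36  2.09 -1.    0.81  0.65] [-1.49177754 -2.07877149 -3.23705623] [-1.18235548  0.58353564  0.0134491 ]
tip_of scene stay_end_a 0.62 [0.5837 0.0049 0.1551]
tip_of scene stay_end_a 0.56 [ 0.5155 -0.1151  0.0815]
tip_of scene flap_lip 0.67 [0.4828 0.0155 0.1819]
(-95, 120, 20) [-6.3 -0.4  7.4]
(-70, 170, 32) [ 3.4 -0.4 -3.7]
2 rows t [ 1.71 -0.19 -1.84] mm a [ 0.04  1.91 -0.06]
6 rows t [3.49 0.   3.68] mm a [0.   1.33 0.  ]
6 rows t [ 3.08 -0.    5.43] mm a [-0.    0.83 -0.  ]
6 rows t [ 0.78 -0.    4.45] mm a [ 0.    0.17 -0.  ]
```

arm_command:
  plan:
    - {"claw":1,"tx":0.0017,"ty":-0.0002,"tz":-0.0018,"ax":0,"ay":1.9,"az":0}
    - {"claw":1,"tx":0.0017,"ty":-0.0002,"tz":-0.0018,"ax":0,"ay":1.9,"az":0}
    - {"claw":1,"tx":0.0035,"ty":0,"tz":0.0037,"ax":0,"ay":1.33,"az":0}
    - {"claw":1,"tx":0.0035,"ty":0,"tz":0.0037,"ax":0,"ay":1.33,"az":0}
    - {"claw":1,"tx":0.0035,"ty":0,"tz":0.0037,"ax":0,"ay":1.33,"az":0}
    - {"claw":1,"tx":0.0035,"ty":0,"tz":0.0037,"ax":0,"ay":1.33,"az":0}
    - {"claw":1,"tx":0.0035,"ty":0,"tz":0.0037,"ax":0,"ay":1.33,"az":0}
    - {"claw":1,"tx":0.0035,"ty":0,"tz":0.0037,"ax":0,"ay":1.33,"az":0}
    - {"claw":1,"tx":0,"ty":0,"tz":0,"ax":0,"ay":0,"az":0}
    - {"claw":1,"tx":0,"ty":0,"tz":0,"ax":0,"ay":0,"az":0}

```text
clock: 14.37
tcp_pos: [0.5148, -0.1198, 0.249]
orientation: [-2.271, -1.384, -0.823]
contact_force: [-0.5, -2.4, -3.5]
grip_width: 0.0197
gripper_force: 79.0
```

Run:
```python
from plan import *
from kin import fit
o=now(); print(np.round(o['joints'],2),o['contact_force'],o['moment']); f=r.grab_frame('scene'); cv2.imwrite('pics/s4.png',f[60:360,120:520,::-1])
find(['stay_end_a','flap_lip','shoe'],'scene',k=2)
A=cur()
for w in WP[5:7]: M=BB(*w); print(w,np.round((np.linalg.inv(A)@M)[:3,3]*1e3,1)); 
A=rows(A,BB(*WP[7]),6)
A=rows(A,BB(*WP[8]),6)
```

```text
[ 0.09  0.5   0.25  2.1  -1.21  0.88  0.8 ] [-0.47035151 -2.42005156 -3.52644215] [-1.29951086  0.65215505 -0.08969258]
tip_of scene stay_end_a 0.95 [0.6049 0.0487 0.192 ]
tip_of scene stay_end_a 0.74 [ 0.5465 -0.0563  0.0897]
tip_of scene flap_lip 0.94 [0.5004 0.0455 0.2464]
tip_of scene flap_lip 0.71 [ 0.6541 -0.284   0.0007]
tip_of scene shoe 0.71 [0.5805 0.0136 0.0377]
(-70, 170, 32) [-19.3   0.2 -24.5]
(-30, 190, 40) [-0.2  0.1 -0.8]
6 rows t [3.05 0.02 5.29] mm a [ 0.01  0.85 -0.01]
6 rows t [ 0.78 -0.    4.45] mm a [ 0.    0.17 -0.  ]
```

View pics/s4.png

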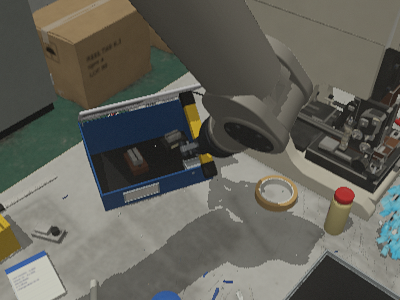

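The scene crop shows the flap held well up. The bar's foot is at (212,165) by the bin's right front corner, the brown die at (135,160) and the black die at (172,140). I'll carry on to above the shoe.

arm_command:
  plan:
    - {"claw":1,"tx":0.0031,"ty":0,"tz":0.0053,"ax":0,"ay":0.85,"az":0}
    - {"claw":1,"tx":0.0031,"ty":0,"tz":0.0053,"ax":0,"ay":0.85,"az":0}
    - {"claw":1,"tx":0.003,"ty":0,"tz":0.0053,"ax":0,"ay":0.85,"az":0}
    - {"claw":1,"tx":0.003,"ty":0,"tz":0.0053,"ax":0,"ay":0.85,"az":0}
    - {"claw":1,"tx":0.003,"ty":0,"tz":0.0053,"ax":0,"ay":0.85,"az":0}
    - {"claw":1,"tx":0.003,"ty":0,"tz":0.0053,"ax":0,"ay":0.85,"az":0}
    - {"claw":1,"tx":0.0012,"ty":0,"tz":0.0067,"ax":0,"ay":0.25,"az":0}
    - {"claw":1,"tx":0.0012,"ty":0,"tz":0.0067,"ax":0,"ay":0.25,"az":0}
    - {"claw":1,"tx":0.0012,"ty":0,"tz":0.0067,"ax":0,"ay":0.25,"az":0}
    - {"claw":1,"tx":0.0012,"ty":0,"tz":0.0067,"ax":0,"ay":0.25,"az":0}

```text
clock: 15.4
tcp_pos: [0.5412, -0.0681, 0.222]
orientation: [-2.192, -1.335, -0.932]
contact_force: [-3.2, -4.0, -1.3]
grip_width: 0.0195
gripper_force: 79.4
```

Run:
```python
from plan import *
o=now(); print(np.round(o['joints'],2),o['contact_force'],o['moment']); 
for c in('scene','wrist'):
    C=cam(c,now(0)); f=r.grab_frame(c); cv2.imwrite(f'pics/{c}5.png',f[:,:,::-1])
    find(['stay_end_a','flap_lip','shoe','die_brown'],c,C=C,k=2)
A=cur()
for w in WP[8:10]: M=BB(*w); print(w,np.round((np.linalg.inv(A)@M)[:3,3]*1e3,1)); 
print('foot exp',binp(-.0747,-.088,.0715),'shoe',binp(-.072,-.088,.035))
rows(A,BB(*WP[9]),8)
```

```text
[ 0.19  0.57  0.02  2.08 -1.35  0.8   0.88] [-3.23991499 -3.96559051 -1.28267142] [-1.17182207  0.58352772 -0.0125898 ]
tip_of scene stay_end_a 0.9 [0.5797 0.0079 0.0708]
tip_of scene stay_end_a 0.8 [0.6349 0.106  0.1872]
tip_of scene flap_lip 0.83 [0.5313 0.1023 0.2952]
tip_of scene flap_lip 0.44 [0.5757 0.1969 0.1059]
tip_of scene shoe 0.85 [0.5777 0.0145 0.0374]
tip_of scene die_brown 0.83 [0.5237 0.1348 0.0056]
tip_of wrist stay_end_a 0.74 [0.581  0.0114 0.0716]
tip_of wrist stay_end_a 0.63 [0.6311 0.1069 0.1833]
tip_of wrist die_brown 0.7 [0.5222 0.139  0.0044]
(33, 183, 46) [-0.1  0.3 -0.3]
(31, 157, 46) [-20.2   0.3  16.3]
foot exp [0.58112343 0.00913598 0.0715    ] shoe [0.58235759 0.0115374  0.035     ]
8 rows t [-2.53  0.03  2.04] mm a [ 0.   -0.   -0.01]
```

Run:
```python
from plan import *
A=cur(); M=bar(34.5,158,46,y=-.0865,off=.1075,flip=-1); rows(A,M,8)
```

```text
8 rows t [-2.13 -0.15  2.27] mm a [ 0.   -0.   -0.01]
```

View pics/wrist5.png

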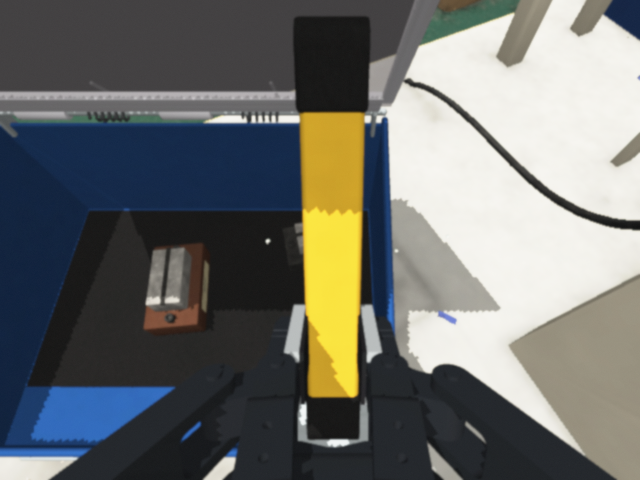

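The wrist view shows the bar's tip on the flap at (332,60), its foot at (333,418) over the light shoe edges near (330,440), and the brown die at (178,290), clear of the stay. I'm lowering the foot into the shoe.

arm_command:
  plan:
    - {"claw":1,"tx":-0.0021,"ty":-0.0002,"tz":0.0023,"ax":0,"ay":0,"az":0}
    - {"claw":1,"tx":-0.0021,"ty":-0.0002,"tz":0.0023,"ax":0,"ay":0,"az":0}
    - {"claw":1,"tx":-0.0021,"ty":-0.0002,"tz":0.0023,"ax":0,"ay":0,"az":0}
    - {"claw":1,"tx":-0.0021,"ty":-0.0002,"tz":0.0023,"ax":0,"ay":0,"az":0}
    - {"claw":1,"tx":-0.0021,"ty":-0.0002,"tz":0.0023,"ax":0,"ay":0,"az":0}
    - {"claw":1,"tx":-0.0021,"ty":-0.0002,"tz":0.0023,"ax":0,"ay":0,"az":0}
    - {"claw":1,"tx":-0.0021,"ty":-0.0002,"tz":0.0023,"ax":0,"ay":0,"az":0}
    - {"claw":1,"tx":-0.0021,"ty":-0.0002,"tz":0.0023,"ax":0,"ay":0,"az":0}
    - {"claw":1,"tx":0,"ty":0,"tz":0,"ax":0,"ay":0,"az":0}
    - {"claw":1,"tx":0,"ty":0,"tz":0,"ax":0,"ay":0,"az":0}

```text
clock: 16.73
tcp_pos: [0.5404, -0.0666, 0.1972]
orientation: [-2.193, -1.335, -0.931]
contact_force: [-2.0, -2.8, -2.1]
grip_width: 0.0202
gripper_force: 79.2
```

Run:
```python
from plan import *
o=now(); print(np.round(o['joints'],2),o['contact_force'],o['moment']); 
for c in('scene','wrist'):
    C=cam(c,now(0)); f=r.grab_frame(c); cv2.imwrite(f'pics/{c}6.png',f[:,:,::-1])
    find(['stay_end_a','flap_lip','die_brown'],c,C=C,k=2)
A=cur(); print(np.round((np.linalg.inv(A)@bar(34.5,158,46,y=-.0865,off=.1075,flip=-1))[:3,3]*1e3,1))
f=r.grab_frame('scene'); cv2.imwrite('pics/s6c.png',cv2.resize(f[170:300,230:370,::-1],None,fx=4,fy=4,interpolation=2))
```

```text
[ 0.28  0.61 -0.1   2.08 -1.35  0.73  0.92] [-2.02415534 -2.83873757 -2.10621464] [-1.42785144  0.63329831 -0.13901146]
tip_of scene stay_end_a 0.94 [0.5783 0.0129 0.0466]
tip_of scene stay_end_a 0.61 [0.6334 0.1079 0.158 ]
tip_of scene flap_lip 0.93 [0.5162 0.0795 0.2807]
tip_of scene flap_lip 0.23 [0.6286 0.1229 0.0058]
tip_of scene die_brown 0.81 [0.5253 0.1369 0.0048]
tip_of scene die_brown 0.64 [0.5803 0.0156 0.0366]
tip_of wrist stay_end_a 0.65 [0.582  0.0163 0.0472]
tip_of wrist flap_lip 0.48 [0.614  0.0668 0.0923]
tip_of wrist flap_lip 0.48 [0.583  0.0117 0.0459]
tip_of wrist die_brown 0.89 [0.5193 0.1381 0.0015]
[-0.1  0.2 -0.2]
```

View pics/s6c.png

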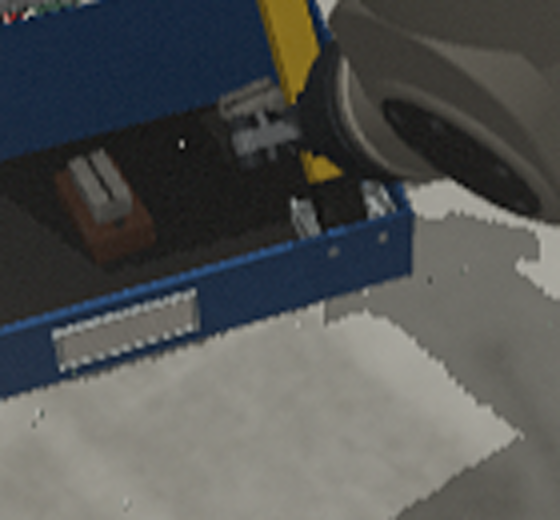

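The crop shows the foot at (340,205) sitting between the shoe's two cheeks, (303,215) and (378,198). I'll seat it a touch deeper along the bar, let go, then back out.

arm_command:
  plan:
    - {"claw":1,"tx":-0.001,"ty":0,"tz":0,"ax":0,"ay":0,"az":0}
    - {"claw":1,"tx":-0.001,"ty":0,"tz":0,"ax":0,"ay":0,"az":0}
    - {"claw":1,"tx":-0.001,"ty":0,"tz":0,"ax":0,"ay":0,"az":0}
    - {"claw":1,"tx":0,"ty":0,"tz":0,"ax":0,"ay":0,"az":0}
    - {"claw":0.45,"tx":0,"ty":0,"tz":0,"ax":0,"ay":0,"az":0}
    - {"claw":0.45,"tx":0,"ty":0,"tz":0,"ax":0,"ay":0,"az":0}
    - {"claw":0.45,"tx":0,"ty":0,"tz":0,"ax":0,"ay":0,"az":0}
    - {"claw":0.45,"tx":0,"ty":0,"tz":0,"ax":0,"ay":0,"az":0}
    - {"claw":0.45,"tx":0,"ty":0,"tz":0,"ax":0,"ay":0,"az":0}
    - {"claw":0.45,"tx":0,"ty":0,"tz":0,"ax":0,"ay":0,"az":0}

```text
clock: 18.02
tcp_pos: [0.5393, -0.068, 0.1952]
orientation: [-2.192, -1.336, -0.931]
contact_force: [0.6, -0.0, -0.3]
grip_width: 0.0467
gripper_force: 0.0
```

Run:
```python
from plan import *
o=now(); print(np.round(o['joints'],2),o['contact_force'],o['moment'],o['grip_width']); 
for c in('scene','wrist'):
    C=cam(c,now(0)); f=r.grab_frame(c); cv2.imwrite(f'pics/{c}7.png',f[:,:,::-1])
    find(['stay_end_a','flap_lip'],c,C=C,k=2)
```

```text
[ 0.29  0.62 -0.1   2.08 -1.35  0.73  0.93] [ 0.57541497 -0.00483873 -0.30780495] [-0.69770758  0.35072726 -0.01990022] 0.04668266493075626
tip_of scene stay_end_a 0.88 [0.5761 0.0065 0.0467]
tip_of scene stay_end_a 0.69 [0.6327 0.1025 0.1574]
tip_of scene flap_lip 0.97 [0.5112 0.0731 0.271 ]
tip_of wrist stay_end_a 0.68 [0.6286 0.1075 0.1573]
tip_of wrist stay_end_a 0.56 [0.58   0.0089 0.0485]
```

arm_command:
  plan:
    - {"claw":0.45,"tx":0,"ty":0,"tz":-0.008,"ax":0,"ay":0,"az":0}
    - {"claw":0.45,"tx":0,"ty":0,"tz":-0.015,"ax":0,"ay":0,"az":0}
    - {"claw":0.45,"tx":0,"ty":0,"tz":-0.015,"ax":0,"ay":0,"az":0}
    - {"claw":0.45,"tx":0,"ty":0,"tz":-0.015,"ax":0,"ay":0,"az":0}
    - {"claw":0.45,"tx":0,"ty":0,"tz":-0.015,"ax":0,"ay":0,"az":0}
    - {"claw":0,"tx":0,"ty":0,"tz":-0.015,"ax":0,"ay":0,"az":0}
    - {"claw":0,"tx":0,"ty":0,"tz":-0.015,"ax":0,"ay":0,"az":0}
    - {"claw":0,"tx":0,"ty":0,"tz":-0.012,"ax":0,"ay":0,"az":0}
    - {"claw":0,"tx":0,"ty":0,"tz":0,"ax":0,"ay":0,"az":0}
    - {"claw":0,"tx":0,"ty":0,"tz":0,"ax":0,"ay":0,"az":0}

```text
clock: 19.15
tcp_pos: [0.5031, -0.1391, 0.272]
orientation: [-2.193, -1.336, -0.932]
contact_force: [0.9, 0.3, -1.3]
grip_width: 0.0854
gripper_force: 0.0
```

```bash
cat >> plan.py <<'E'
def die(x,y,z,a,yaw=0,flip=-1):
    e=az(BY+yaw); a=np.radians(a); return pose(binp(x,y,z),-flip*e,np.sin(a)*e-np.array([0,0,np.cos(a)]))
E
sed -i 's/^def die/def die/; s/-flip\*e,np/(-flip)*e,np/' plan.py
python3 - <<'E'
from kin import fit
import numpy as np
k,s=fit(); print(s,np.round(k.x,4),k.cost); np.savez('kin.npz',p=k.x,s=s)
from plan import *
o=now(); print(np.round(o['joints'],2))
for c in('scene','wrist'):
    C=cam(c,o); f=r.grab_frame(c); cv2.imwrite(f'pics/{c}8.png',f[:,:,::-1])
    find(['stay_end_a','flap_lip','die_brown'],c,C=C,k=2)
    if c=='wrist':
        m=r.camera_model(c); hsv=cv2.cvtColor(f,cv2.COLOR_RGB2HSV); mk=((hsv[...,0]<14)&(hsv[...,1]>90)&(hsv[...,2]>40)).astype(np.uint8)
        n,lab,st,ce=cv2.connectedComponentsWithStats(mk); i=1+np.argmax(st[1:,4]); print(st[i],ce[i])
        pts=np.argwhere(lab==i)[:,::-1].astype(float)
        d=np.c_[(pts[:,0]-m['cx'])/m['fx'],-(pts[:,1]-m['cy'])/m['fy'],-np.ones(len(pts))]@C[:3,:3].T
        w=C[:3,3]+d*((.022-C[2,3])/d[:,2])[:,None]; b=(w-BO)@np.c_[az(BY),az(BY+90)]*1e3
        rc=cv2.minAreaRect(b.astype(np.float32)); print('bin mm',rc)
q=o['joints']
for a in(40,45,50):
    q0=q
    for w in((-60,23,100),(7,23,26)):
        k=ik(die(w[0]/1e3,w[1]/1e3,w[2]/1e3,a),P,S,q0); q0=k.x; print(a,w,np.round(q0,2),round(k.cost,5))
E
```

```text
(-1, -1, -1, -1) [-0.0298  1.552   0.2995  0.5442  0.4641  0.1555  0.006  -0.0096 -0.0412
 -0.0151  0.0024 -0.0095] 0.0009029066808481094
[ 0.36  0.47  0.    2.08 -1.15  0.9   0.79]
tip_of scene stay_end_a 0.9 [0.5767 0.0043 0.0486]
tip_of scene stay_end_a 0.82 [0.6309 0.1019 0.1558]
tip_of scene flap_lip 0.92 [0.5112 0.0724 0.2723]
tip_of scene die_brown 0.85 [0.5237 0.1373 0.0025]
tip_of wrist stay_end_a 0.95 [0.6283 0.1073 0.1592]
tip_of wrist stay_end_a 0.9 [0.5802 0.0077 0.0467]
tip_of wrist flap_lip 0.71 [0.5804 0.0094 0.042 ]
tip_of wrist die_brown 0.97 [0.5202 0.137  0.0058]
[ 193  194   46   67 1194] [219.67252931 237.85427136]
bin mm ((9.093860626220703, 20.183809280395508), (69.2234878540039, 39.08244705200195), 5.220216274261475)
40 (-60, 23, 100) [ 0.34  0.49 -0.27  2.28 -1.37  0.54  0.91] 0.0
40 (7, 23, 26) [ 0.55  0.8  -0.7   2.19 -1.37  0.17  0.96] 0.04223
45 (-60, 23, 100) [ 0.59  0.58 -0.52  2.28 -1.37  0.49  0.99] 0.0
45 (7, 23, 26) [ 0.67  0.89 -0.79  2.18 -1.37  0.17  1.06] 0.08647
50 (-60, 23, 100) [ 0.77  0.69 -0.67  2.27 -1.37  0.45  1.08] 0.0
50 (7, 23, 26) [ 0.78  1.   -0.87  2.18 -1.37  0.17  1.16] 0.11382
```

```bash
cat > kin.py <<'E'
import numpy as np, json
from scipy.spatial.transform import Rotation as R
from scipy.optimize import least_squares
LIM=np.array([[-2.96,2.96],[-.34,2.1],[-1.41,1.46],[.24,2.44],[-1.37,4.51],[.17,1.92],[-2.96,2.96]])
AX='zyzyzyz'; SG=[-1,1,-1,1,-1,1,-1]
P0=np.zeros((8,3)); P0[1,2]=.3;P0[1,1]=-.05; P0[3,2]=.546; P0[4,0]=.0; P0[5,0]=-.016; P0[5,2]=.47; P0[7,2]=.155
x0=np.r_[P0.ravel(),np.zeros(6),1.56,0,0,0,0,0,0,0]
def rot(a,t):
    c,s=np.cos(t),np.sin(t); return np.array([[c,-s,0],[s,c,0],[0,0,1]]) if a=='z' else np.array([[c,0,s],[0,1,0],[-s,0,c]])
def fk(q,p,S=None):
    Q=p[:24].reshape(8,3); c=p[24:31]; A=np.eye(3); x=np.zeros(3)
    for i in range(7): x=x+A@Q[i]; A=A@rot(AX[i],SG[i]*q[i]+c[i])
    return x+A@Q[7],A
def load(): return [json.loads(l) for l in open('log.txt')]
def fit():
    D=load()
    def f(p):
        o=[]
        for q,x,w in D:
            y,A=fk(q,p); o+=list(y-x)+list(.3*(A.T@R.from_rotvec(w).as_matrix()-np.eye(3)).ravel())
        return np.r_[o,.003*(p-x0)]
    k=least_squares(f,x0); n=12*len(D); print('fit rms mm',np.round(1e3*np.sqrt(np.mean(k.fun[:n].reshape(-1,12)[:,:3]**2)),2),np.round(k.x[:24].reshape(8,3),3).tolist()); return k,[0]
def ik(M,p,s,q0,reg=.003):
    def f(q):
        y,A=fk(q,p); return np.r_[20*(y-M[:3,3]),6*(A.T@M[:3,:3]-np.eye(3)).ravel(),reg*(q-q0)]
    m=.03; return least_squares(f,np.clip(q0,LIM[:,0]+m+.01,LIM[:,1]-m-.01),bounds=(LIM[:,0]+m,LIM[:,1]-m))
def err(M,q,p):
    y,A=fk(q,p); return 1e3*np.linalg.norm(y-M[:3,3]),np.degrees(R.from_matrix(A.T@M[:3,:3]).magnitude())
E
python3 - <<'E'
from kin import *
k,s=fit(); np.savez('kin.npz',p=k.x,s=s)
from plan import *
from kin import err
o=now(0); q=np.array(o['joints']); rng=np.random.default_rng(1)
for flip in(-1,1):
  for a in(30,35,40,45):
    M=die(.007,.022,.026,a,4,flip); sol=[]
    for t in range(25):
        s0=q if t==0 else rng.uniform(LIM[:,0],LIM[:,1]); k=ik(M,P,S,s0,1e-4); e=err(M,k.x,P)
        if e[0]<1 and e[1]<.5: sol.append((np.abs(k.x-q).max(),k.x))
    sol.sort(key=lambda t:t[0]); print(flip,a,len(sol),[np.round(s[1],2).tolist() for s in sol[:2]])
E
```

```text
fit rms mm 0.0 [[0.0, -0.0, -0.006], [0.0, -0.04, 0.294], [0.0, 0.01, -0.002], [-0.0, -0.016, 0.544], [0.0, -0.016, 0.001], [-0.0, -0.0, 0.471], [0.0, -0.0, -0.001], [-0.0, -0.0, 0.154]]
-1 30 20 [[0.04, 0.59, -0.19, 2.21, -1.34, 0.36, 0.77], [0.13, 0.6, -0.29, 2.2, -1.25, 0.31, 0.7]]
-1 35 21 [[0.33, 0.66, -0.48, 2.21, -1.34, 0.27, 0.87], [0.33, 0.66, -0.48, 2.21, -1.34, 0.27, 0.87]]
-1 40 19 [[0.55, 0.76, -0.7, 2.21, -1.34, 0.2, 0.97], [0.55, 0.76, -0.7, 2.21, -1.34, 0.2, 0.97]]
-1 45 15 [[0.93, 1.1, -1.16, 2.2, 1.23, 0.2, -1.39], [0.93, 1.1, -1.16, 2.2, 1.23, 0.2, -1.39]]
1 30 15 [[0.62, 0.79, -0.92, 2.17, 0.7, 0.21, 2.03], [0.78, 0.97, -1.17, 2.16, 1.17, 0.42, 1.63]]
1 35 19 [[0.77, 0.92, -1.06, 2.18, 1.03, 0.23, 1.79], [0.8, 0.96, -1.11, 2.18, 1.13, 0.29, 1.71]]
1 40 17 [[0.84, 1.0, -1.1, 2.2, 1.11, 0.2, 1.78], [0.84, 1.0, -1.1, 2.2, 1.11, 0.2, 1.78]]
1 45 12 [[0.94, 1.12, -1.18, 2.2, 1.26, 0.22, 1.73], [0.95, 1.14, -1.2, 2.2, 1.3, 0.25, 1.71]]
```

```bash
cat > sim.py <<'E'
from plan import *
from kin import err
from scipy.spatial.transform import Slerp
def interp(A,B,n):
    sl=Slerp([0,1],R.from_matrix([A[:3,:3],B[:3,:3]]))
    for i in range(1,n+1):
        M=np.eye(4); M[:3,:3]=sl(i/n).as_matrix(); M[:3,3]=A[:3,3]+(B[:3,3]-A[:3,3])*i/n; yield M
def nrows(A,B): return int(np.ceil(max(np.linalg.norm(A[:3,3]-B[:3,3])/.035,np.degrees(R.from_matrix(A[:3,:3].T@B[:3,:3]).magnitude())/6.5,1)))
def step(q,M):
    for _ in range(3):
        y,A=fk(q,P); e=np.r_[M[:3,3]-y,.3*R.from_matrix(M[:3,:3]@A.T).as_rotvec()]
        if np.abs(e).max()<1e-4: break
        J=np.zeros((6,7))
        for i in range(7):
            d=np.zeros(7); d[i]=1e-5; y2,A2=fk(q+d,P); J[:,i]=np.r_[y2-y,.3*R.from_matrix(A2@A.T).as_rotvec()]/1e-5
        free=np.ones(7,bool)
        for _ in range(3):
            Jf=J*free; dq=Jf.T@np.linalg.solve(Jf@Jf.T+1e-5*np.eye(6),e); n=q+dq
            bad=((n<LIM[:,0]+.02)|(n>LIM[:,1]-.02))&free
            if not bad.any(): break
            free&=~bad
        q=np.clip(q+dq*free,LIM[:,0]+.02,LIM[:,1]-.02)
    return q
def run(q,A,wps):
    "returns final q, worst pos err mm, worst ang err, max step"
    E=[0,0,0]; n=0; qs=[]
    for B in wps:
        for M in interp(A,B,nrows(A,B)):
            q2=step(q,M); e=err(M,q2,P); E=[max(E[0],e[0]),max(E[1],e[1]),max(E[2],np.abs(q2-q).max())]; q=q2; n+=1
        A=B; qs.append(q)
    return q,E,n,qs
E
python3 - <<'E'
from sim import *
o=now(0); q=np.array(o['joints']); A=T(o['tcp_pos'],o['orientation']); D=[0,0,-1]; import itertools
res=[]
pre=lambda a,f:die(-.075,.022,.122,a,4,f)
for f in(1,-1):
  for a in(35,40,45):
    for g in([.50,-.14,.20],[.45,-.2,.2],[.55,-.12,.25],[.5,0,.3]):
      for seq in([63 if f<0 else 243],[153,243] if f>0 else [153,63],[333,243] if f>0 else [333,63],[153,243,333,63] if f<0 else [153,63,333,243],[]):
        w=[pose(g,az(s),D) for s in seq]+[pre(a,f),die(.007,.022,.026,a,4,f)]
        try: qf,E,n,qs=run(q,A,w)
        except Exception as ex: continue
        if E[0]<3 and E[1]<2: res.append((n,f,a,g,seq,np.round(E,2),np.round(qf,2)))
res.sort(key=lambda t:t[0])
for t in res[:14]: print(t)
E
```

```text
(8, -1, 35, [0.5, -0.14, 0.2], [], array([0.03, 0.01, 0.23]), array([ 0.37,  0.67, -0.53,  2.21, -1.29,  0.24,  0.83]))
(8, -1, 35, [0.45, -0.2, 0.2], [], array([0.03, 0.01, 0.23]), array([ 0.37,  0.67, -0.53,  2.21, -1.29,  0.24,  0.83]))
(8, -1, 35, [0.55, -0.12, 0.25], [], array([0.03, 0.01, 0.23]), array([ 0.37,  0.67, -0.53,  2.21, -1.29,  0.24,  0.83]))
(8, -1, 35, [0.5, 0, 0.3], [], array([0.03, 0.01, 0.23]), array([ 0.37,  0.67, -0.53,  2.21, -1.29,  0.24,  0.83]))
(8, -1, 40, [0.5, -0.14, 0.2], [], array([0.07, 0.01, 0.28]), array([ 0.56,  0.76, -0.71,  2.21, -1.33,  0.19,  0.96]))
(8, -1, 40, [0.45, -0.2, 0.2], [], array([0.07, 0.01, 0.28]), array([ 0.56,  0.76, -0.71,  2.21, -1.33,  0.19,  0.96]))
(8, -1, 40, [0.55, -0.12, 0.25], [], array([0.07, 0.01, 0.28]), array([ 0.56,  0.76, -0.71,  2.21, -1.33,  0.19,  0.96]))
(8, -1, 40, [0.5, 0, 0.3], [], array([0.07, 0.01, 0.28]), array([ 0.56,  0.76, -0.71,  2.21, -1.33,  0.19,  0.96]))
(18, -1, 35, [0.5, -0.14, 0.2], [63], array([0.03, 0.01, 0.21]), array([ 0.38,  0.67, -0.54,  2.21, -1.28,  0.24,  0.82]))
(18, -1, 35, [0.45, -0.2, 0.2], [63], array([0.03, 0.01, 0.22]), array([ 0.38,  0.67, -0.54,  2.21, -1.28,  0.24,  0.82]))
(19, -1, 35, [0.55, -0.12, 0.25], [63], array([0.03, 0.01, 0.21]), array([ 0.38,  0.67, -0.54,  2.21, -1.28,  0.24,  0.82]))
(19, -1, 35, [0.5, 0, 0.3], [63], array([0.03, 0.01, 0.25]), array([ 0.37,  0.67, -0.54,  2.21, -1.28,  0.24,  0.82]))
(19, -1, 40, [0.5, 0, 0.3], [63], array([0.07, 0.02, 0.28]), array([ 0.56,  0.76, -0.71,  2.21, -1.33,  0.19,  0.96]))
(32, 1, 35, [0.5, -0.14, 0.2], [], array([0.08, 0.03, 0.36]), array([ 0.35,  0.66, -0.5 ,  2.21, -1.32,  0.26, -2.29]))
```

Run:
```python
from sim import *
o=now(0); q=np.array(o['joints']); A=T(o['tcp_pos'],o['orientation'])
B=A.copy(); B[:3,:3]=A[:3,:3]@rot('z',np.radians(90)) if 0 else A[:3,:3]@R.from_euler('z',90,degrees=True).as_matrix()
G=die(-.075,.022,.122,38,4,1)
rows(A,B,14); rows(B,G,16); print(run(q,A,[B,G]))
Dg=die(.007,.022,.026,38,4,1); rows(G,Dg,10)
qd=run(q,A,[B,G,Dg])[0]; print('die q',qd.round(2))
a=np.radians(38); out=[]
for psi in range(-180,181,15):
    e=az(psi); L=pose([.494,-.378,.10],-e,np.sin(a)*e-np.array([0,0,np.cos(a)])); Z=L.copy(); Z[2,3]-=.072
    up=G.copy(); up[:3,3]+=[0,0,.06]
    mid=up.copy(); mid[:3,3]=[.48,-.2,.33]
    x=run(qd,Dg,[G,up,mid,L,Z]); out.append((psi,np.round(x[1],2),x[2],x[0].round(2)))
for t in out:
    if t[1][0]<5: print(t)
```

```text
14 rows t [-0. -0.  0.] mm a [-0.    0.    6.43]
16 rows t [-6.85  2.73  4.11] mm a [-0.52  0.26  5.42]
(array([-0.14266744,  0.41208086,  0.32354156,  2.29950979, -1.33063089,
        0.79310594, -2.25275468]), [np.float64(0.022563847838753592), np.float64(0.00511770045064123), np.float64(0.112543295169786)], 28, [array([ 0.19030637,  0.47613332,  0.2105454 ,  2.09506632, -1.22269005,
        0.97839727, -0.73088617]), array([-0.14266744,  0.41208086,  0.32354156,  2.29950979, -1.33063089,
        0.79310594, -2.25275468])])
10 rows t [-0.54 -0.57 12.6 ] mm a [0. 0. 0.]
die q [ 0.51  0.73 -0.66  2.21 -1.28  0.2  -2.26]
(-180, array([0. , 0. , 0.1]), 33, array([ 0.58,  0.97, -0.26,  1.38,  0.43,  1.48, -1.4 ]))
(-165, array([0. , 0. , 0.1]), 35, array([ 0.55,  0.93, -0.29,  1.46,  0.57,  1.42, -1.29]))
(-150, array([0. , 0. , 0.1]), 38, array([ 0.53,  0.89, -0.32,  1.57,  0.72,  1.34, -1.19]))
(-135, array([0. , 0. , 0.1]), 40, array([ 0.52,  0.85, -0.35,  1.68,  0.87,  1.24, -1.1 ]))
(-120, array([0. , 0. , 0.1]), 42, array([ 0.52,  0.8 , -0.37,  1.8 ,  1.03,  1.13, -1.04]))
(15, ar
[... 393 characters left out ...]
array([ 0.87,  0.87, -0.09,  1.58, -0.55,  1.13, -2.25]))
(90, array([0. , 0. , 0.1]), 24, array([ 0.84,  0.92, -0.1 ,  1.47, -0.4 ,  1.26, -2.16]))
(105, array([0. , 0. , 0.1]), 24, array([ 0.8 ,  0.95, -0.12,  1.39, -0.27,  1.37, -2.05]))
(120, array([0. , 0. , 0.1]), 24, array([ 0.75,  0.98, -0.15,  1.32, -0.13,  1.46, -1.93]))
(135, array([0. , 0. , 0.1]), 26, array([ 0.7 ,  1.  , -0.17,  1.29,  0.01,  1.51, -1.8 ]))
(150, array([0. , 0. , 0.1]), 28, array([ 0.66,  1.  , -0.2 ,  1.29,  0.15,  1.53, -1.66]))
(165, array([0. , 0. , 0.1]), 31, array([ 0.62,  0.99, -0.23,  1.32,  0.29,  1.52, -1.52]))
(180, array([0. , 0. , 0.1]), 33, array([ 0.58,  0.97, -0.26,  1.38,  0.43,  1.48, -1.4 ]))
```

arm_command:
  plan:
    - {"claw":0,"tx":0,"ty":0,"tz":0,"ax":0,"ay":0,"az":6.43}
    - {"claw":0,"tx":0,"ty":0,"tz":0,"ax":0,"ay":0,"az":6.43}
    - {"claw":0,"tx":0,"ty":0,"tz":0,"ax":0,"ay":0,"az":6.43}
    - {"claw":0,"tx":0,"ty":0,"tz":0,"ax":0,"ay":0,"az":6.43}
    - {"claw":0,"tx":0,"ty":0,"tz":0,"ax":0,"ay":0,"az":6.43}
    - {"claw":0,"tx":0,"ty":0,"tz":0,"ax":0,"ay":0,"az":6.43}
    - {"claw":0,"tx":0,"ty":0,"tz":0,"ax":0,"ay":0,"az":6.43}
    - {"claw":0,"tx":0,"ty":0,"tz":0,"ax":0,"ay":0,"az":6.43}
    - {"claw":0,"tx":0,"ty":0,"tz":0,"ax":0,"ay":0,"az":6.43}
    - {"claw":0,"tx":0,"ty":0,"tz":0,"ax":0,"ay":0,"az":6.43}

```text
clock: 20.38
tcp_pos: [0.5032, -0.1385, 0.2714]
orientation: [-2.383, 0.039, -0.448]
contact_force: [0.3, -0.1, -0.2]
grip_width: 0.0855
gripper_force: 0.0
```

arm_command:
  plan:
    - {"claw":0,"tx":0,"ty":0,"tz":0,"ax":0,"ay":0,"az":6.43}
    - {"claw":0,"tx":0,"ty":0,"tz":0,"ax":0,"ay":0,"az":6.43}
    - {"claw":0,"tx":0,"ty":0,"tz":0,"ax":0,"ay":0,"az":6.43}
    - {"claw":0,"tx":0,"ty":0,"tz":0,"ax":0,"ay":0,"az":6.43}
    - {"claw":0,"tx":-0.0069,"ty":0.0027,"tz":0.0041,"ax":-0.5,"ay":0.25,"az":5.4}
    - {"claw":0,"tx":-0.0069,"ty":0.0027,"tz":0.0041,"ax":-0.5,"ay":0.25,"az":5.4}
    - {"claw":0,"tx":-0.0069,"ty":0.0027,"tz":0.0041,"ax":-0.5,"ay":0.25,"az":5.4}
    - {"claw":0,"tx":-0.0069,"ty":0.0027,"tz":0.0041,"ax":-0.5,"ay":0.25,"az":5.4}
    - {"claw":0,"tx":-0.0069,"ty":0.0027,"tz":0.0041,"ax":-0.5,"ay":0.25,"az":5.4}
    - {"claw":0,"tx":-0.0069,"ty":0.0027,"tz":0.0041,"ax":-0.5,"ay":0.25,"az":5.4}

```text
clock: 21.22
tcp_pos: [0.4705, -0.1066, 0.2493]
orientation: [-2.072, 1.202, 0.033]
contact_force: [-0.6, 0.1, -1.1]
grip_width: 0.0857
gripper_force: 0.0
```

arm_command:
  plan:
    - {"claw":0,"tx":-0.0069,"ty":0.0027,"tz":0.0041,"ax":-0.5,"ay":0.25,"az":5.4}
    - {"claw":0,"tx":-0.0069,"ty":0.0027,"tz":0.0041,"ax":-0.5,"ay":0.25,"az":5.4}
    - {"claw":0,"tx":-0.0069,"ty":0.0027,"tz":0.0041,"ax":-0.5,"ay":0.25,"az":5.4}
    - {"claw":0,"tx":-0.0069,"ty":0.0027,"tz":0.0041,"ax":-0.5,"ay":0.25,"az":5.4}
    - {"claw":0,"tx":-0.0069,"ty":0.0027,"tz":0.0041,"ax":-0.5,"ay":0.25,"az":5.4}
    - {"claw":0,"tx":-0.0069,"ty":0.0027,"tz":0.0041,"ax":-0.5,"ay":0.25,"az":5.4}
    - {"claw":0,"tx":-0.0069,"ty":0.0027,"tz":0.0041,"ax":-0.5,"ay":0.25,"az":5.4}
    - {"claw":0,"tx":-0.0069,"ty":0.0027,"tz":0.0041,"ax":-0.5,"ay":0.25,"az":5.4}
    - {"claw":0,"tx":-0.0069,"ty":0.0027,"tz":0.0041,"ax":-0.5,"ay":0.25,"az":5.4}
    - {"claw":0,"tx":-0.0069,"ty":0.0027,"tz":0.0041,"ax":-0.5,"ay":0.25,"az":5.4}

```text
clock: 22.05
tcp_pos: [0.4452, -0.0279, 0.2452]
orientation: [-1.399, 2.119, 0.483]
contact_force: [0.1, -0.4, -0.1]
grip_width: 0.0857
gripper_force: 0.0
```

Run:
```python
from sim import *
o=now(); print(np.round(o['joints'],2),o['contact_force']); C=cam('wrist',o); f=r.grab_frame('wrist'); cv2.imwrite('pics/w9.png',f[:,:,::-1])
find(['die_brown','shoe','flap_hinge'],'wrist',C=C)
find(['die_brown'],'wrist','boxes_of',C=C)
r.grab_frame('scene'); find(['flap_lip','stay_end_a'],'scene',k=2)
A=cur(); rows(A,die(.007,.022,.026,38,4,1),10)
```

```text
[-0.11  0.4   0.28  2.3  -1.33  0.78 -2.26] [ 0.05253601 -0.44251913 -0.09373506]
tip_of wrist die_brown 0.81 [0.5215 0.1353 0.0036]
tip_of wrist shoe 0.66 [0.5786 0.0129 0.0403]
tip_of wrist flap_hinge 0.67 [0.5801 0.1949 0.1072]
boxes_of wrist die_brown 0.56 [0.5196 0.1167 0.0249]
tip_of scene stay_end_a 0.64 [0.5767 0.0057 0.0484]
10 rows t [-0.47 -0.54 12.72] mm a [-0.02  0.03  0.04]
```

View pics/w9.png

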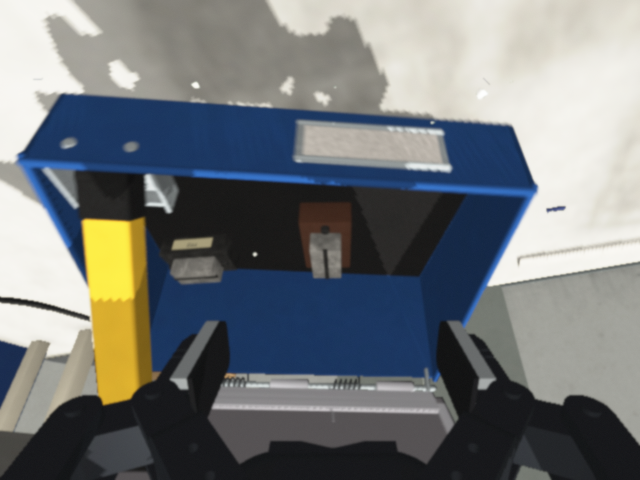

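The wrist view (front wall at the top) shows the stay's foot in the shoe at (110,190). The brown die is at (326,235) with its slit nearly parallel to the tool's closing plane, and the black die is at (197,258). I'll compute the die's lateral offset from the slit.

Run:
```python
from sim import *
o=now(0); C=cam('wrist',o); m=r.camera_model('wrist')
def ray(u,v,z):
    d=C[:3,:3]@[(u-m['cx'])/m['fx'],-(v-m['cy'])/m['fy'],-1]; return C[:3,3]+d*(z-C[2,3])/d[2]
B=lambda w:np.round([(w-BO)@az(BY)*1e3,(w-BO)@az(BY+90)*1e3],1)
f=cv2.cvtColor(cv2.imread('pics/w9.png'),cv2.COLOR_BGR2HSV)
mk=((f[...,0]<14)&(f[...,1]>90)&(f[...,2]>40)); mk[:190]=0; mk[300:]=0; mk[:,:270]=0; mk[:,380:]=0
for v in range(202,264,10):
    u=np.flatnonzero(mk[v]); print(v,u.min() if len(u) else None,u.max() if len(u) else None)
for u,v,z in((326,234,.037),(327,276,.037),(312.5,234,.037),(340.5,234,.037),(310.5,276,.037),(343,276,.037),(300,203,.003),(351,203,.003)): print(u,v,B(ray(u,v,z)))
```

```text
202 305 348
212 299 350
222 298 351
232 300 351
242 302 350
252 303 350
262 305 350
326 234 [-25.9  20.9]
327 276 [30.4 24.9]
312.5 234 [-25.2  12.4]
340.5 234 [-26.6  30. ]
310.5 276 [31.5 12.4]
343 276 [29.3 37.1]
300 203 [-13.6   2.6]
351 203 [-16.6  38.5]
```

Run:
```python
from sim import *
A=cur(); rows(A,die(.009,.0227,.026,38,4,1),10)
```

```text
10 rows t [-0.63 -0.49 12.84] mm a [-0.02  0.03  0.04]
```

arm_command:
  plan:
    - {"claw":0,"tx":-0.0006,"ty":-0.0005,"tz":0.0128,"ax":0,"ay":0,"az":0}
    - {"claw":0,"tx":-0.0006,"ty":-0.0005,"tz":0.0128,"ax":0,"ay":0,"az":0}
    - {"claw":0,"tx":-0.0006,"ty":-0.0005,"tz":0.0128,"ax":0,"ay":0,"az":0}
    - {"claw":0,"tx":-0.0006,"ty":-0.0005,"tz":0.0128,"ax":0,"ay":0,"az":0}
    - {"claw":0,"tx":-0.0006,"ty":-0.0005,"tz":0.0128,"ax":0,"ay":0,"az":0}
    - {"claw":0,"tx":-0.0006,"ty":-0.0005,"tz":0.0128,"ax":0,"ay":0,"az":0}
    - {"claw":0,"tx":-0.0006,"ty":-0.0005,"tz":0.0128,"ax":0,"ay":0,"az":0}
    - {"claw":0,"tx":-0.0006,"ty":-0.0005,"tz":0.0128,"ax":0,"ay":0,"az":0}
    - {"claw":0,"tx":-0.0006,"ty":-0.0005,"tz":0.0128,"ax":0,"ay":0,"az":0}
    - {"claw":0,"tx":-0.0006,"ty":-0.0005,"tz":0.0128,"ax":0,"ay":0,"az":0}

```text
clock: 23.28
tcp_pos: [0.4838, 0.0462, 0.1482]
orientation: [-1.402, 2.116, 0.479]
contact_force: [-0.1, 0.2, -0.9]
grip_width: 0.0858
gripper_force: 0.0
```

Run:
```python
from sim import *
r.grab_frame('scene'); find(['flap_lip','stay_end_a'],'scene',k=2)
o=now(); print(o['clock'],np.round(o['joints'],2),o['contact_force']); C=cam('wrist',o); f=r.grab_frame('wrist'); cv2.imwrite('pics/w10.png',f[:,:,::-1])
find(['die_brown'],'wrist',C=C)
A=cur(); M=die(.009,.0227,.026,38,4,1); rows(A,M,1)
```

```text
tip_of scene stay_end_a 0.96 [0.5785 0.0074 0.0443]
23.4333 [ 0.49  0.72 -0.64  2.21 -1.36  0.21 -2.19] [-0.5560854  -0.98804258 -0.09385201]
1 rows t [0.04 0.2  0.71] mm a [-0.19  0.32  0.35]
```

View pics/w10.png

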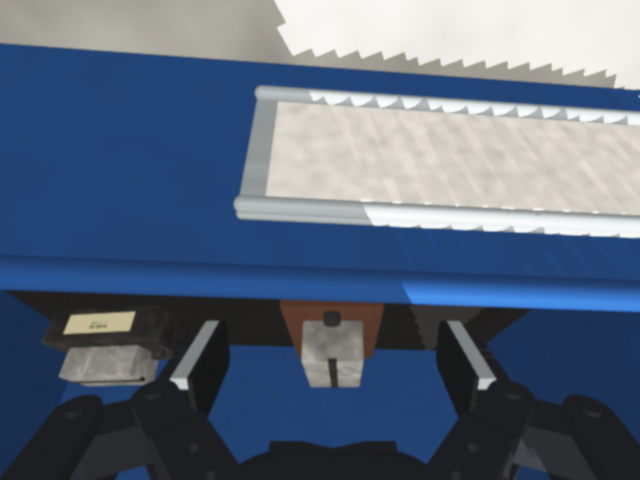

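The die sits centred between the open fingers at (333,350), so I'm closing.

arm_command:
  plan:
    - {"claw":1,"tx":0,"ty":0,"tz":0.0005,"ax":0,"ay":0,"az":0}
    - {"claw":1,"tx":0,"ty":0,"tz":0,"ax":0,"ay":0,"az":0}
    - {"claw":1,"tx":0,"ty":0,"tz":0,"ax":0,"ay":0,"az":0}
    - {"claw":1,"tx":0,"ty":0,"tz":0,"ax":0,"ay":0,"az":0}
    - {"claw":1,"tx":0,"ty":0,"tz":0,"ax":0,"ay":0,"az":0}
    - {"claw":1,"tx":0,"ty":0,"tz":0,"ax":0,"ay":0,"az":0}
    - {"claw":1,"tx":0,"ty":0,"tz":0,"ax":0,"ay":0,"az":0}
    - {"claw":1,"tx":0,"ty":0,"tz":0,"ax":0,"ay":0,"az":0}
    - {"claw":1,"tx":0,"ty":0,"tz":0,"ax":0,"ay":0,"az":0}
    - {"claw":1,"tx":0,"ty":0,"tz":0,"ax":0,"ay":0,"az":0}
  squeeze: 80

```text
clock: 24.37
tcp_pos: [0.4836, 0.0469, 0.1488]
orientation: [-1.403, 2.114, 0.48]
contact_force: [-2.8, -3.2, 6.7]
grip_width: 0.034
gripper_force: 79.2
```

Run:
```python
from sim import *
o=now(); print(o['grip_width'],o['gripper_force'],o['contact_force'])
A=cur(); q=np.array(o['joints']); up=A.copy(); up[2,3]+=.035
e=az(BY+4); B=up.copy(); B[:3,3]+=-.09*e+[0,0,.075]
N=B.copy(); N[:3,3]=[.46,-.2,.30]
g=A[:3,3]+.155*A[:3,2]; Tt=np.array([.494,-.378]); L=A.copy(); L[:2,3]+=Tt-(g[:2]+.005*e[:2]); L[2,3]+=.05; Z=L.copy(); Z[2,3]-=.047
for a,b,n in((A,up,5),(up,B,8),(B,N,9),(N,L,8),(L,Z,6)): rows(a,b,n)
print(N[:3,3],L[:3,3]); print(run(q,A,[up,B,N,L,Z])[:3])
```

```text
0.034021678417096586 79.19941014846216 [-2.844515   -3.17999657  6.74931676]
5 rows t [-4.34 -0.05 -5.49] mm a [0. 0. 0.]
8 rows t [  3.    -0.02 -14.33] mm a [0. 0. 0.]
9 rows t [  9.96  -8.37 -13.65] mm a [0. 0. 0.]
8 rows t [ 32.58 -12.4   -9.54] mm a [0. 0. 0.]
6 rows t [4.86 0.06 6.14] mm a [0. 0. 0.]
[ 0.46 -0.2   0.3 ] [ 0.45367427 -0.47081456  0.19880028]
(array([ 0.87154298,  0.84474834, -0.0444772 ,  1.63827231, -0.65685971,
        1.07551146, -2.25999124]), [np.float64(0.013819467493340922), np.float64(0.0035295680318733914), np.float64(0.1388428959789625)], 21)
```

arm_command:
  plan:
    - {"claw":1,"tx":-0.0022,"ty":0,"tz":-0.0028,"ax":0,"ay":0,"az":0}
    - {"claw":1,"tx":-0.0043,"ty":0,"tz":-0.0055,"ax":0,"ay":0,"az":0}
    - {"claw":1,"tx":-0.0043,"ty":0,"tz":-0.0055,"ax":0,"ay":0,"az":0}
    - {"claw":1,"tx":-0.0043,"ty":0,"tz":-0.0055,"ax":0,"ay":0,"az":0}
    - {"claw":1,"tx":-0.0043,"ty":0,"tz":-0.0055,"ax":0,"ay":0,"az":0}
    - {"claw":1,"tx":-0.0022,"ty":0,"tz":-0.0028,"ax":0,"ay":0,"az":0}
    - {"claw":1,"tx":0.003,"ty":0,"tz":-0.0143,"ax":0,"ay":0,"az":0}
    - {"claw":1,"tx":0.003,"ty":0,"tz":-0.0143,"ax":0,"ay":0,"az":0}
    - {"claw":1,"tx":0.003,"ty":0,"tz":-0.0143,"ax":0,"ay":0,"az":0}
    - {"claw":1,"tx":0.003,"ty":0,"tz":-0.0143,"ax":0,"ay":0,"az":0}

```text
clock: 25.2
tcp_pos: [0.465, 0.0054, 0.221]
orientation: [-1.404, 2.116, 0.481]
contact_force: [-0.0, 0.2, -1.8]
grip_width: 0.0334
gripper_force: 79.8
```

arm_command:
  plan:
    - {"claw":1,"tx":0.003,"ty":0,"tz":-0.0143,"ax":0,"ay":0,"az":0}
    - {"claw":1,"tx":0.003,"ty":0,"tz":-0.0143,"ax":0,"ay":0,"az":0}
    - {"claw":1,"tx":0.003,"ty":0,"tz":-0.0143,"ax":0,"ay":0,"az":0}
    - {"claw":1,"tx":0.003,"ty":0,"tz":-0.0143,"ax":0,"ay":0,"az":0}
    - {"claw":1,"tx":0,"ty":0,"tz":0,"ax":0,"ay":0,"az":0}
    - {"claw":1,"tx":0,"ty":0,"tz":0,"ax":0,"ay":0,"az":0}
    - {"claw":1,"tx":0,"ty":0,"tz":0,"ax":0,"ay":0,"az":0}
    - {"claw":1,"tx":0.003,"ty":0,"tz":-0.01,"ax":0,"ay":0,"az":0}
    - {"claw":1,"tx":0.01,"ty":-0.008,"tz":-0.012,"ax":0,"ay":0,"az":0}
    - {"claw":1,"tx":0.01,"ty":-0.008,"tz":-0.0135,"ax":0,"ay":0,"az":0}

```text
clock: 26.03
tcp_pos: [0.4463, -0.0782, 0.2716]
orientation: [-1.406, 2.114, 0.484]
contact_force: [0.7, 0.4, -2.4]
grip_width: 0.0338
gripper_force: 79.9
```

Run:
```python
from sim import *
o=now(); print(o['clock'],o['grip_width'],o['gripper_force'],o['contact_force'],np.round(o['joints'],2))
f=r.grab_frame('scene'); cv2.imwrite('pics/s11.png',f[:,:,::-1]); find(['die_brown','flap_lip','stay_end_a'],'scene',k=2)
A=cur(); g=A[:3,3]+.155*A[:3,2]; print('grasp',g); e=az(BY+4)
N=A.copy(); N[:3,3]=[.45,-.22,.29]
Tt=np.array([.494,-.378]); L=A.copy(); L[:2,3]+=Tt-(g[:2]+.005*e[:2]); L[2,3]=.1488+.05
for a,b,n in((A,N,8),(N,L,9)): rows(a,b,n)
```

```text
26.0333 0.03382835147143727 79.94269156768496 [ 0.6699955   0.41428749 -2.40298513] [ 0.52  0.38 -0.32  2.21 -0.96  0.68 -2.51]
tip_of scene die_brown 0.59 [0.4898 0.013  0.1265]
tip_of scene flap_lip 0.98 [0.514  0.0721 0.2707]
grasp [0.48490486 0.00947488 0.15010659]
8 rows t [ 11.23  -7.3  -11.74] mm a [ 0. -0. -0.]
9 rows t [ 26.31 -11.23  -7.81] mm a [ 0. -0. -0.]
```

arm_command:
  plan:
    - {"claw":1,"tx":0.0112,"ty":-0.0073,"tz":-0.0117,"ax":0,"ay":0,"az":0}
    - {"claw":1,"tx":0.0112,"ty":-0.0073,"tz":-0.0117,"ax":0,"ay":0,"az":0}
    - {"claw":1,"tx":0.0112,"ty":-0.0073,"tz":-0.0117,"ax":0,"ay":0,"az":0}
    - {"claw":1,"tx":0.0112,"ty":-0.0073,"tz":-0.0117,"ax":0,"ay":0,"az":0}
    - {"claw":1,"tx":0.0112,"ty":-0.0073,"tz":-0.0117,"ax":0,"ay":0,"az":0}
    - {"claw":1,"tx":0.0112,"ty":-0.0073,"tz":-0.0117,"ax":0,"ay":0,"az":0}
    - {"claw":1,"tx":0.0112,"ty":-0.0073,"tz":-0.0117,"ax":0,"ay":0,"az":0}
    - {"claw":1,"tx":0.0112,"ty":-0.0073,"tz":-0.0117,"ax":0,"ay":0,"az":0}
    - {"claw":1,"tx":0.0263,"ty":-0.0112,"tz":-0.0078,"ax":0,"ay":0,"az":0}
    - {"claw":1,"tx":0.0263,"ty":-0.0112,"tz":-0.0078,"ax":0,"ay":0,"az":0}

```text
clock: 27.07
tcp_pos: [0.4516, -0.2747, 0.2698]
orientation: [-1.407, 2.112, 0.482]
contact_force: [0.1, -0.8, -1.8]
grip_width: 0.0337
gripper_force: 80.1
```

arm_command:
  plan:
    - {"claw":1,"tx":0.0263,"ty":-0.0112,"tz":-0.0078,"ax":0,"ay":0,"az":0}
    - {"claw":1,"tx":0.0263,"ty":-0.0112,"tz":-0.0078,"ax":0,"ay":0,"az":0}
    - {"claw":1,"tx":0.0263,"ty":-0.0112,"tz":-0.0078,"ax":0,"ay":0,"az":0}
    - {"claw":1,"tx":0.0263,"ty":-0.0112,"tz":-0.0078,"ax":0,"ay":0,"az":0}
    - {"claw":1,"tx":0.0263,"ty":-0.0112,"tz":-0.0078,"ax":0,"ay":0,"az":0}
    - {"claw":1,"tx":0.0263,"ty":-0.0112,"tz":-0.0078,"ax":0,"ay":0,"az":0}
    - {"claw":1,"tx":0.0263,"ty":-0.0112,"tz":-0.0078,"ax":0,"ay":0,"az":0}
    - {"claw":1,"tx":0,"ty":0,"tz":0,"ax":0,"ay":0,"az":0}
    - {"claw":1,"tx":0,"ty":0,"tz":0,"ax":0,"ay":0,"az":0}
    - {"claw":1,"tx":0,"ty":0,"tz":0,"ax":0,"ay":0,"az":0}

```text
clock: 27.9
tcp_pos: [0.4545, -0.4687, 0.1983]
orientation: [-1.404, 2.113, 0.484]
contact_force: [0.2, 0.2, -1.3]
grip_width: 0.0338
gripper_force: 80.2
```

Run:
```python
from sim import *
o=now(); print(o['clock'],o['grip_width'],o['contact_force'],np.round(o['joints'],2))
f=r.grab_frame('scene'); cv2.imwrite('pics/s12.png',f[:,:,::-1]); find(['die_brown','flap_lip','stay_end_a','tray'],'scene',k=2)
r.grab_frame('top'); find(['tray'],'top')
A=cur(); g=A[:3,3]+.155*A[:3,2]; print('grasp',g)
Z=A.copy(); Z[2,3]=.1488+.0025; rows(A,Z,6)
```

```text
27.9 0.033816867549224736 [ 0.23780991  0.23284392 -1.25642369] [ 0.87  0.78 -0.05  1.64 -0.64  1.13 -2.31]
tip_of scene die_brown 0.59 [ 0.4933 -0.3749  0.0558]
tip_of scene stay_end_a 0.94 [0.5768 0.0062 0.0466]
tip_of scene stay_end_a 0.81 [0.6322 0.1042 0.1589]
tip_of scene tray 0.71 [ 0.4974 -0.3796 -0.0022]
tip_of scene tray 0.58 [0.5357 0.1136 0.006 ]
tip_of top tray 0.65 [ 0.494  -0.3809 -0.0031]
grasp [ 0.49251268 -0.38134136  0.07779512]
6 rows t [4.97 0.05 6.28] mm a [ 0. -0.  0.]
```

View pics/s12.png

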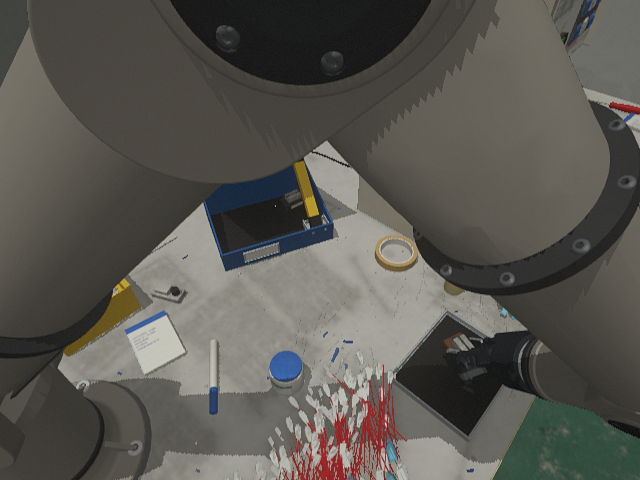

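The scene view shows the die held over the tray at (460,343), the bin still propped open by the stay at (305,190), and the bottle, tape roll and black die in place. Lowering gently.

arm_command:
  plan:
    - {"claw":1,"tx":0.005,"ty":0,"tz":0.0063,"ax":0,"ay":0,"az":0}
    - {"claw":1,"tx":0.005,"ty":0,"tz":0.0063,"ax":0,"ay":0,"az":0}
    - {"claw":1,"tx":0.005,"ty":0,"tz":0.0063,"ax":0,"ay":0,"az":0}
    - {"claw":1,"tx":0.005,"ty":0,"tz":0.0063,"ax":0,"ay":0,"az":0}
    - {"claw":1,"tx":0.0045,"ty":0,"tz":0.0057,"ax":0,"ay":0,"az":0}
    - {"claw":1,"tx":0.0025,"ty":0,"tz":0.0031,"ax":0,"ay":0,"az":0}
    - {"claw":1,"tx":0.0015,"ty":0,"tz":0.002,"ax":0,"ay":0,"az":0}
    - {"claw":1,"tx":0.001,"ty":0,"tz":0.0013,"ax":0,"ay":0,"az":0}
    - {"claw":1,"tx":0,"ty":0,"tz":0,"ax":0,"ay":0,"az":0}
    - {"claw":1,"tx":0,"ty":0,"tz":0,"ax":0,"ay":0,"az":0}

```text
clock: 29.08
tcp_pos: [0.4543, -0.4704, 0.1516]
orientation: [-1.403, 2.115, 0.48]
contact_force: [-0.2, 0.1, -2.1]
grip_width: 0.034
gripper_force: 80.2
```

Run:
```python
from sim import *
o=now(); print(o['clock'],o['tcp_pos'],o['contact_force'],o['moment'])
r.grab_frame('scene'); find(['die_brown'],'scene')
```

```text
29.0833 [ 0.45434438 -0.47037153  0.1515961 ] [-0.16188624  0.05138569 -2.07763456] [-0.85818864  0.36019216  0.06561689]
tip_of scene die_brown 0.67 [ 0.496  -0.3797  0.0054]
```

Still carrying the weight (−2.1 N), so I'll take the last millimetre or two in small steps.

arm_command:
  plan:
    - {"claw":1,"tx":0.0003,"ty":0,"tz":0.0004,"ax":0,"ay":0,"az":0}
    - {"claw":1,"tx":0.0003,"ty":0,"tz":0.0004,"ax":0,"ay":0,"az":0}
    - {"claw":1,"tx":0.0003,"ty":0,"tz":0.0004,"ax":0,"ay":0,"az":0}
    - {"claw":1,"tx":0.0003,"ty":0,"tz":0.0004,"ax":0,"ay":0,"az":0}
    - {"claw":1,"tx":0,"ty":0,"tz":0,"ax":0,"ay":0,"az":0}
    - {"claw":1,"tx":0,"ty":0,"tz":0,"ax":0,"ay":0,"az":0}
    - {"claw":1,"tx":0,"ty":0,"tz":0,"ax":0,"ay":0,"az":0}
    - {"claw":1,"tx":0,"ty":0,"tz":0,"ax":0,"ay":0,"az":0}
    - {"claw":1,"tx":0,"ty":0,"tz":0,"ax":0,"ay":0,"az":0}
    - {"claw":1,"tx":0,"ty":0,"tz":0,"ax":0,"ay":0,"az":0}

```text
clock: 30.02
tcp_pos: [0.4543, -0.4703, 0.1499]
orientation: [-1.403, 2.115, 0.48]
contact_force: [-2.6, 0.4, 4.7]
grip_width: 0.0336
gripper_force: 81.0
```

arm_command:
  plan:
    - {"claw":0.3,"tx":0,"ty":0,"tz":0,"ax":0,"ay":0,"az":0}
    - {"claw":0.3,"tx":0,"ty":0,"tz":0,"ax":0,"ay":0,"az":0}
    - {"claw":0.3,"tx":0,"ty":0,"tz":0,"ax":0,"ay":0,"az":0}
    - {"claw":0.3,"tx":0,"ty":0,"tz":0,"ax":0,"ay":0,"az":0}
    - {"claw":0.3,"tx":0,"ty":0,"tz":0,"ax":0,"ay":0,"az":0}
    - {"claw":0.3,"tx":-0.0025,"ty":0,"tz":-0.003,"ax":0,"ay":0,"az":0}
    - {"claw":0.3,"tx":-0.005,"ty":0,"tz":-0.0075,"ax":0,"ay":0,"az":0}
    - {"claw":0.3,"tx":-0.005,"ty":0,"tz":-0.015,"ax":0,"ay":0,"az":0}
    - {"claw":0.3,"tx":0,"ty":0,"tz":-0.03,"ax":0,"ay":0,"az":0}
    - {"claw":0.3,"tx":0,"ty":0,"tz":-0.03,"ax":0,"ay":0,"az":0}

```text
clock: 30.85
tcp_pos: [0.4372, -0.5097, 0.2262]
orientation: [-1.405, 2.114, 0.482]
contact_force: [0.5, -1.1, 0.6]
grip_width: 0.0598
gripper_force: 0.0
```

Run:
```python
from sim import *
o=now(); print(o['clock'],o['tcp_pos'],o['contact_force'],np.round(o['joints'],2))
C=cam('wrist',o); f=r.grab_frame('wrist'); cv2.imwrite('pics/w13.png',f[:,:,::-1]); find(['die_brown','tray'],'wrist',C=C)
r.grab_frame('scene'); find(['die_brown','stay_end_a','flap_lip'],'scene',k=2)
A=cur(); q=np.array(o['joints'])
# stay seated: foot (-77,45), pitch 46 -> tip
BF=lambda tx,tz,b,back=0,y=-.0875: (lambda M:(M.__setitem__((slice(0,3),3),M[:3,3]-back*M[:3,2]),M)[1])(bar(tx,tz,b,y=y,off=.1075,flip=1))
tip=(31,157,46)
up=A.copy(); up[:3,3]+=[0,.05,.08]
mid=pose([.48,-.1,.22],A[:3,0],A[:3,2])
pre=BF(*tip,back=.11); g=BF(*tip)
print(run(q,A,[up,mid,pre,g]))
rows(A,up,4);rows(up,mid,9); rows(mid,pre,7); rows(pre,g,8); print(up[:3,3],mid[:3,3],pre[:3,3])
```

```text
30.85 [ 0.43717898 -0.50965633  0.22618039] [ 0.47844624 -1.14432365  0.64324247] [ 0.91  0.77 -0.02  1.57 -0.61  1.22 -2.31]
tip_of wrist die_brown 0.86 [ 0.4912 -0.3809  0.0049]
tip_of scene die_brown 0.57 [ 0.4961 -0.3794  0.0056]
tip_of scene die_brown 0.34 [0.6284 0.1185 0.0055]
tip_of scene stay_end_a 0.96 [0.6285 0.1016 0.1572]
tip_of scene stay_end_a 0.56 [0.5758 0.0084 0.0487]
(array([ 0.5236056 ,  0.6436007 , -0.38972605,  2.06434118, -1.18779023,
        0.59111446, -2.32916569]), [np.float64(0.002122601955428947), np.float64(0.0004047032264947294), np.float64(0.0863868350941811)], 18, [array([ 0.86819774,  0.61652844, -0.02973193,  1.65425055, -0.61588629,
        1.25593108, -2.38636003]), array([ 0.63003989,  0.30805811, -0.18602026,  2.07121308, -0.77502325,
        0.96612966, -2.5693083 ]), array([ 0.59964893,  0.48266625, -0.28980984,  2.06337397, -1.02620328,
        0.80157333, -2.455026  ]), array([ 0.5236056 ,  0.6436007 , -0.38972605,  2.06434118, -1.18779023,
        0.59111446, -2.32916569])])
4 rows t [-21.46   4.77  -8.54] mm a [-0. -0. -0.]
9 rows t [-24.47  11.21  13.98] mm a [-0. -0. -0.]
7 rows t [-0.83 -5.1  13.9 ] mm a [ 0.38 -1.08  0.48]
8 rows t [-0.    0.   13.75] mm a [0. 0. 0.]
[ 0.43727012 -0.45874488  0.30376518] [ 0.4418939 -0.1884301  0.3414621] [ 0.503451   -0.14090436  0.272786  ]
```

The die measures at (0.493, −0.380, 0.005), which is inside the tray at liner height. Now back to the stay.

arm_command:
  plan:
    - {"claw":0.3,"tx":-0.0215,"ty":0.0048,"tz":-0.0085,"ax":0,"ay":0,"az":0}
    - {"claw":0.3,"tx":-0.0215,"ty":0.0048,"tz":-0.0085,"ax":0,"ay":0,"az":0}
    - {"claw":0.3,"tx":-0.0215,"ty":0.0048,"tz":-0.0085,"ax":0,"ay":0,"az":0}
    - {"claw":0.3,"tx":-0.0215,"ty":0.0048,"tz":-0.0085,"ax":0,"ay":0,"az":0}
    - {"claw":0.3,"tx":-0.0245,"ty":0.0112,"tz":0.014,"ax":0,"ay":0,"az":0}
    - {"claw":0.3,"tx":-0.0245,"ty":0.0112,"tz":0.014,"ax":0,"ay":0,"az":0}
    - {"claw":0.3,"tx":-0.0245,"ty":0.0112,"tz":0.014,"ax":0,"ay":0,"az":0}
    - {"claw":0.3,"tx":-0.0245,"ty":0.0112,"tz":0.014,"ax":0,"ay":0,"az":0}
    - {"claw":0.3,"tx":-0.0245,"ty":0.0112,"tz":0.014,"ax":0,"ay":0,"az":0}
    - {"claw":0.3,"tx":-0.0245,"ty":0.0112,"tz":0.014,"ax":0,"ay":0,"az":0}

```text
clock: 32.03
tcp_pos: [0.4402, -0.2766, 0.3284]
orientation: [-1.404, 2.115, 0.483]
contact_force: [0.4, -0.9, 0.5]
grip_width: 0.0596
gripper_force: 0.0
```

arm_command:
  plan:
    - {"claw":0.3,"tx":-0.0245,"ty":0.0112,"tz":0.014,"ax":0,"ay":0,"az":0}
    - {"claw":0.3,"tx":-0.0245,"ty":0.0112,"tz":0.014,"ax":0,"ay":0,"az":0}
    - {"claw":0.3,"tx":-0.0245,"ty":0.0112,"tz":0.014,"ax":0,"ay":0,"az":0}
    - {"claw":0.3,"tx":-0.0008,"ty":-0.0051,"tz":0.0139,"ax":0.4,"ay":-1.1,"az":0.5}
    - {"claw":0.3,"tx":-0.0008,"ty":-0.0051,"tz":0.0139,"ax":0.4,"ay":-1.1,"az":0.5}
    - {"claw":0.3,"tx":-0.0008,"ty":-0.0051,"tz":0.0139,"ax":0.4,"ay":-1.1,"az":0.5}
    - {"claw":0.3,"tx":-0.0008,"ty":-0.0051,"tz":0.0139,"ax":0.4,"ay":-1.1,"az":0.5}
    - {"claw":0.3,"tx":-0.0008,"ty":-0.0051,"tz":0.0139,"ax":0.4,"ay":-1.1,"az":0.5}
    - {"claw":0.3,"tx":-0.0008,"ty":-0.0051,"tz":0.0139,"ax":0.4,"ay":-1.1,"az":0.5}
    - {"claw":0.3,"tx":-0.0008,"ty":-0.0051,"tz":0.0139,"ax":0.4,"ay":-1.1,"az":0.5}

```text
clock: 32.87
tcp_pos: [0.5038, -0.1404, 0.2715]
orientation: [-1.247, 2.052, 0.531]
contact_force: [0.0, 0.1, 0.4]
grip_width: 0.0599
gripper_force: 0.0
```

```bash
cat >> sim.py <<'E'
def BF(tx,tz,b,back=0,y=-.087):
    M=bar(tx,tz,b,y=y,off=.1075,flip=1); M[:3,3]-=back*M[:3,2]; return M
E
python3 - <<'E'
from sim import *
o=now(); print(o['clock'],np.round(o['joints'],2))
C=cam('wrist',o); r.grab_frame('wrist'); ti=np.linalg.inv(T(o['tcp_pos'],o['orientation']))
for d in r.tip_of('stay_end_a','wrist')[:2]:
    w=C@np.r_[d['location'],1]; print(round(d['confidence'],2),w[:3].round(4),'bin',np.round([(w[:3]-BO)@az(BY)*1e3,(w[:3]-BO)@az(BY+90)*1e3],1))
r.grab_frame('scene'); find(['stay_end_a','flap_lip','die_brown'],'scene',k=2)
A=cur(); q=np.array(o['joints']); g=BF(32,157.5,45.5); rows(A,g,9)
print(run(q,A,[g]+[BF(*w) for w in WP[8:0:-1]])[:3])
E
```

```text
32.8667 [ 0.6   0.49 -0.29  2.06 -1.03  0.8  -2.45]
0.76 [0.6287 0.1086 0.1586] bin [ 35.5 -84.9]
0.61 [0.5782 0.0066 0.0456] bin [-78.3 -86.5]
tip_of scene stay_end_a 0.76 [0.631  0.1044 0.1557]
tip_of scene stay_end_a 0.64 [0.5762 0.0053 0.05  ]
tip_of scene flap_lip 0.91 [0.5114 0.0728 0.2719]
tip_of scene die_brown 0.67 [ 0.4986 -0.3771  0.007 ]
tip_of scene die_brown 0.52 [ 0.649  -0.1537  0.0025]
9 rows t [-0.39  0.13 12.24] mm a [-0.03  0.06 -0.01]
(array([-0.1412896 ,  0.59382946,  0.42473542,  2.10158385, -0.59952412,
        0.5515124 , -2.87671999]), [np.float64(0.041734508208046854), np.float64(0.013503919639639303), np.float64(0.21084939762236046)], 16)
```

arm_command:
  plan:
    - {"claw":0.3,"tx":-0.0004,"ty":0.0001,"tz":0.0122,"ax":0,"ay":0,"az":0}
    - {"claw":0.3,"tx":-0.0004,"ty":0.0001,"tz":0.0122,"ax":0,"ay":0,"az":0}
    - {"claw":0.3,"tx":-0.0004,"ty":0.0001,"tz":0.0122,"ax":0,"ay":0,"az":0}
    - {"claw":0.3,"tx":-0.0004,"ty":0.0001,"tz":0.0122,"ax":0,"ay":0,"az":0}
    - {"claw":0.3,"tx":-0.0004,"ty":0.0001,"tz":0.0122,"ax":0,"ay":0,"az":0}
    - {"claw":0.3,"tx":-0.0004,"ty":0.0001,"tz":0.0122,"ax":0,"ay":0,"az":0}
    - {"claw":0.3,"tx":-0.0004,"ty":0.0001,"tz":0.0122,"ax":0,"ay":0,"az":0}
    - {"claw":0.3,"tx":-0.0004,"ty":0.0001,"tz":0.0122,"ax":0,"ay":0,"az":0}
    - {"claw":0.3,"tx":-0.0004,"ty":0.0001,"tz":0.0122,"ax":0,"ay":0,"az":0}
    - {"claw":0.3,"tx":0,"ty":0,"tz":0,"ax":0,"ay":0,"az":0}

```text
clock: 34.0
tcp_pos: [0.5409, -0.0667, 0.1975]
orientation: [-1.249, 2.052, 0.533]
contact_force: [-0.5, 0.8, 0.3]
grip_width: 0.0598
gripper_force: 0.0
```

arm_command:
  plan:
    - {"claw":1,"tx":0,"ty":0,"tz":0,"ax":0,"ay":0,"az":0}
    - {"claw":1,"tx":0,"ty":0,"tz":0,"ax":0,"ay":0,"az":0}
    - {"claw":1,"tx":0,"ty":0,"tz":0,"ax":0,"ay":0,"az":0}
    - {"claw":1,"tx":0,"ty":0,"tz":0,"ax":0,"ay":0,"az":0}
    - {"claw":1,"tx":0,"ty":0,"tz":0,"ax":0,"ay":0,"az":0}
    - {"claw":1,"tx":0,"ty":0,"tz":0,"ax":0,"ay":0,"az":0}
    - {"claw":1,"tx":0,"ty":0,"tz":0,"ax":0,"ay":0,"az":0}
    - {"claw":1,"tx":0,"ty":0,"tz":0,"ax":0,"ay":0,"az":0}
    - {"claw":1,"tx":0,"ty":0,"tz":0,"ax":0,"ay":0,"az":0}
    - {"claw":1,"tx":0,"ty":0,"tz":0,"ax":0,"ay":0,"az":0}
  squeeze: 80

```text
clock: 34.83
tcp_pos: [0.5403, -0.0693, 0.1992]
orientation: [-1.247, 2.053, 0.528]
contact_force: [-4.9, -2.4, 5.4]
grip_width: 0.0198
gripper_force: 79.4
```

Run:
```python
from sim import *
o=now(); print(o['clock'],np.round(o['joints'],2),o['grip_width'],o['contact_force'])
A=cur(); ws=[(33,184,45.5)]+WP[7:0:-1]
rel=np.linalg.inv(BF(32,157.5,45.5))@A; print('off',rel[:3,3].round(4))
for w,n in zip(ws,(6,5,6,6,6,8,6,6)):
    B=BF(*w); print(w,end=' '); rows(A,B,n); A=B
```

```text
34.8333 [ 0.52  0.64 -0.39  2.07 -1.19  0.59 -2.33] 0.019797346348117955 [-4.92375696 -2.40817844  5.44958843]
off [-0.0005 -0.0005 -0.0004]
(33, 184, 45.5) 6 rows t [-3.2   0.08 -2.89] mm a [-0.04  0.09 -0.02]
(10, 195, 45) 5 rows t [ 1.38  0.   -5.  ] mm a [-0.   0.1 -0. ]
(-30, 190, 40) 6 rows t [ 3.    0.   -5.48] mm a [-0.    0.83  0.  ]
(-70, 170, 32) 6 rows t [ 3.41  0.   -3.76] mm a [ 0.    1.33 -0.  ]
(-95, 120, 20) 6 rows t [1.58 0.   1.89] mm a [ 0.  2. -0.]
(-105, 60, 10) 8 rows t [-0.46  0.    4.59] mm a [0.   1.25 0.  ]
(-105, 24, 4) 6 rows t [-2.16  0.    4.1 ] mm a [0. 1. 0.]
(-135, 24, 4) 6 rows t [ 4.99  0.   -0.35] mm a [ 0. -0.  0.]
```

arm_command:
  plan:
    - {"claw":1,"tx":-0.0032,"ty":0.0001,"tz":-0.0029,"ax":0,"ay":0.1,"az":0}
    - {"claw":1,"tx":-0.0032,"ty":0.0001,"tz":-0.0029,"ax":0,"ay":0.1,"az":0}
    - {"claw":1,"tx":-0.0032,"ty":0.0001,"tz":-0.0029,"ax":0,"ay":0.1,"az":0}
    - {"claw":1,"tx":-0.0032,"ty":0.0001,"tz":-0.0029,"ax":0,"ay":0.1,"az":0}
    - {"claw":1,"tx":-0.0032,"ty":0.0001,"tz":-0.0029,"ax":0,"ay":0.1,"az":0}
    - {"claw":1,"tx":-0.0032,"ty":0.0001,"tz":-0.0029,"ax":0,"ay":0.1,"az":0}
    - {"claw":1,"tx":0.0014,"ty":0,"tz":-0.005,"ax":0,"ay":0.1,"az":0}
    - {"claw":1,"tx":0.0014,"ty":0,"tz":-0.005,"ax":0,"ay":0.1,"az":0}
    - {"claw":1,"tx":0.0014,"ty":0,"tz":-0.005,"ax":0,"ay":0.1,"az":0}
    - {"claw":1,"tx":0.0014,"ty":0,"tz":-0.005,"ax":0,"ay":0.1,"az":0}

```text
clock: 35.67
tcp_pos: [0.5319, -0.0844, 0.2353]
orientation: [-1.256, 2.067, 0.519]
contact_force: [-1.1, -2.2, -4.3]
grip_width: 0.0201
gripper_force: 79.7
```

Run:
```python
from sim import *
o=now(); print(o['clock'],np.round(o['joints'],2),o['grip_width'],o['contact_force'])
r.grab_frame('scene'); find(['stay_end_a','flap_lip'],'scene',k=2)
A=cur(); rows(A,BF(*WP[7]),1); rows(A,BF(*WP[6]),7)
```

```text
35.6667 [ 0.52  0.56 -0.34  2.07 -1.12  0.65 -2.43] 0.02008172907028737 [-1.12738896 -2.22518983 -4.30423068]
tip_of scene stay_end_a 0.68 [0.6251 0.0887 0.1916]
tip_of scene stay_end_a 0.64 [0.5765 0.0136 0.039 ]
tip_of scene flap_lip 0.92 [0.518  0.0823 0.28  ]
1 rows t [ 1.32  0.08 -5.  ] mm a [-0.29  0.05 -0.15]
7 rows t [ 2.79 -0.   -5.4 ] mm a [-0.04  0.72 -0.02]
```

arm_command:
  plan:
    - {"claw":1,"tx":0.0028,"ty":0,"tz":-0.0054,"ax":0,"ay":0.7,"az":0}
    - {"claw":1,"tx":0.0028,"ty":0,"tz":-0.0054,"ax":0,"ay":0.7,"az":0}
    - {"claw":1,"tx":0.0028,"ty":0,"tz":-0.0054,"ax":0,"ay":0.7,"az":0}
    - {"claw":1,"tx":0.0028,"ty":0,"tz":-0.0054,"ax":0,"ay":0.7,"az":0}
    - {"claw":1,"tx":0.0028,"ty":0,"tz":-0.0054,"ax":0,"ay":0.7,"az":0}
    - {"claw":1,"tx":0.0028,"ty":0,"tz":-0.0054,"ax":0,"ay":0.7,"az":0}
    - {"claw":1,"tx":0.0028,"ty":0,"tz":-0.0054,"ax":0,"ay":0.7,"az":0}
    - {"claw":1,"tx":0.0034,"ty":0,"tz":-0.0038,"ax":0,"ay":1.33,"az":0}
    - {"claw":1,"tx":0.0034,"ty":0,"tz":-0.0038,"ax":0,"ay":1.33,"az":0}
    - {"claw":1,"tx":0.0034,"ty":0,"tz":-0.0038,"ax":0,"ay":1.33,"az":0}

```text
clock: 36.65
tcp_pos: [0.5065, -0.1331, 0.2522]
orientation: [-1.334, 2.195, 0.433]
contact_force: [0.1, -0.7, -4.7]
grip_width: 0.0198
gripper_force: 79.5
```

arm_command:
  plan:
    - {"claw":1,"tx":0.0034,"ty":0,"tz":-0.0038,"ax":0,"ay":1.33,"az":0}
    - {"claw":1,"tx":0.0034,"ty":0,"tz":-0.0038,"ax":0,"ay":1.33,"az":0}
    - {"claw":1,"tx":0.0034,"ty":0,"tz":-0.0038,"ax":0,"ay":1.33,"az":0}
    - {"claw":1,"tx":0.0016,"ty":0,"tz":0.0019,"ax":0,"ay":2,"az":0}
    - {"claw":1,"tx":0.0016,"ty":0,"tz":0.0019,"ax":0,"ay":2,"az":0}
    - {"claw":1,"tx":0.0016,"ty":0,"tz":0.0019,"ax":0,"ay":2,"az":0}
    - {"claw":1,"tx":0.0016,"ty":0,"tz":0.0019,"ax":0,"ay":2,"az":0}
    - {"claw":1,"tx":0.0016,"ty":0,"tz":0.0019,"ax":0,"ay":2,"az":0}
    - {"claw":1,"tx":0.0016,"ty":0,"tz":0.0019,"ax":0,"ay":2,"az":0}
    - {"claw":1,"tx":0,"ty":0,"tz":0,"ax":0,"ay":0,"az":0}

```text
clock: 37.48
tcp_pos: [0.4985, -0.1484, 0.241]
orientation: [-1.471, 2.418, 0.259]
contact_force: [-0.8, -2.6, -2.2]
grip_width: 0.0197
gripper_force: 79.6
```

Run:
```python
from sim import *
o=now(); print(o['clock'],np.round(o['joints'],2),o['grip_width'],o['contact_force'])
r.grab_frame('scene'); find(['stay_end_a','flap_lip'],'scene',k=2)
A=cur(); q=np.array(o['joints']); rows(A,BF(*WP[4]),1); rows(A,BF(*WP[3]),8); print(run(q,A,[BF(*w) for w in (WP[3],WP[2],(-150,22,4))])[:2])
```

```text
37.4833 [ 0.28  0.46 -0.01  2.08 -0.6   0.62 -2.85] 0.019676443776481825 [-0.75893074 -2.57014211 -2.23296597]
tip_of scene stay_end_a 0.77 [ 0.5738 -0.011   0.1184]
tip_of scene stay_end_a 0.64 [0.5366 0.1123 0.0019]
tip_of scene flap_lip 0.87 [0.4789 0.0066 0.1329]
1 rows t [ 0.44 -0.47 -0.18] mm a [-0.14  0.24 -0.21]
8 rows t [-0.4  -0.05  4.57] mm a [-0.02  1.28 -0.03]
(array([-0.11183213,  0.59509428,  0.42252039,  2.10703516, -0.60390093,
        0.54711217, -2.84369944]), [np.float64(0.04173315728670566), np.float64(0.013501299721530297), np.float64(0.21044170464803488)])
```

arm_command:
  plan:
    - {"claw":1,"tx":-0.0004,"ty":0,"tz":0.0046,"ax":0,"ay":1.28,"az":0}
    - {"claw":1,"tx":-0.0004,"ty":0,"tz":0.0046,"ax":0,"ay":1.28,"az":0}
    - {"claw":1,"tx":-0.0004,"ty":0,"tz":0.0046,"ax":0,"ay":1.28,"az":0}
    - {"claw":1,"tx":-0.0004,"ty":0,"tz":0.0046,"ax":0,"ay":1.28,"az":0}
    - {"claw":1,"tx":-0.0004,"ty":0,"tz":0.0046,"ax":0,"ay":1.28,"az":0}
    - {"claw":1,"tx":-0.0004,"ty":0,"tz":0.0046,"ax":0,"ay":1.28,"az":0}
    - {"claw":1,"tx":-0.0004,"ty":0,"tz":0.0046,"ax":0,"ay":1.28,"az":0}
    - {"claw":1,"tx":-0.0004,"ty":0,"tz":0.0046,"ax":0,"ay":1.28,"az":0}
    - {"claw":1,"tx":0,"ty":0,"tz":0,"ax":0,"ay":0,"az":0}
    - {"claw":1,"tx":0,"ty":0,"tz":0,"ax":0,"ay":0,"az":0}

```text
clock: 38.47
tcp_pos: [0.5046, -0.1369, 0.2063]
orientation: [-1.552, 2.554, 0.135]
contact_force: [0.1, 1.2, -2.8]
grip_width: 0.0201
gripper_force: 79.6
```

Run:
```python
from sim import *
o=now(); print(o['clock'],np.round(o['joints'],2),o['grip_width'],o['contact_force'])
r.grab_frame('scene'); find(['stay_end_a','flap_lip'],'scene',k=2)
A=cur(); q=np.array(o['joints']); B=BF(-105,24,4); rows(A,B,6); C=BF(-160,24,4); rows(B,C,8); D=BF(-160,11.5,0); rows(C,D,4);print(run(q,A,[B,C,D])[:2])
```

```text
38.4667 [ 0.01  0.52  0.24  2.09 -0.56  0.56 -2.93] 0.020058893443388282 [ 0.14658097  1.16472447 -2.82180523]
tip_of scene stay_end_a 0.61 [ 0.5676 -0.0214  0.056 ]
tip_of scene stay_end_a 0.55 [ 0.4936 -0.1541  0.0357]
tip_of scene flap_lip 0.62 [0.4787 0.0054 0.0698]
tip_of scene flap_lip 0.42 [ 0.4972 -0.3818  0.0032]
6 rows t [-2.21 -0.03  4.07] mm a [-0.02  1.   -0.05]
8 rows t [ 6.86  0.   -0.48] mm a [ 0. -0.  0.]
4 rows t [-2.81  0.    1.27] mm a [-0.  1.  0.]
(array([-0.18205611,  0.61646318,  0.48607573,  2.10650763, -0.54984681,
        0.543188  , -2.90815841]), [np.float64(0.039144911484688474), np.float64(0.012589114233537601), np.float64(0.20638187659564122)])
```

arm_command:
  plan:
    - {"claw":1,"tx":-0.0022,"ty":0,"tz":0.0041,"ax":0,"ay":1,"az":-1.5}
    - {"claw":1,"tx":-0.0022,"ty":0,"tz":0.0041,"ax":0,"ay":1,"az":-1.5}
    - {"claw":1,"tx":-0.0022,"ty":0,"tz":0.0041,"ax":0,"ay":1,"az":-1.5}
    - {"claw":1,"tx":-0.0022,"ty":0,"tz":0.0041,"ax":0,"ay":1,"az":-1.5}
    - {"claw":1,"tx":-0.0022,"ty":0,"tz":0.0041,"ax":0,"ay":1,"az":-1}
    - {"claw":1,"tx":-0.0022,"ty":0,"tz":0.0041,"ax":0,"ay":1,"az":-1}
    - {"claw":1,"tx":0,"ty":0,"tz":0,"ax":0,"ay":0,"az":0}
    - {"claw":1,"tx":0.0069,"ty":0,"tz":-0.0005,"ax":0,"ay":0,"az":0}
    - {"claw":1,"tx":0.0069,"ty":0,"tz":-0.0005,"ax":0,"ay":0,"az":0}
    - {"claw":1,"tx":0.0069,"ty":0,"tz":-0.0005,"ax":0,"ay":0,"az":0}

```text
clock: 39.45
tcp_pos: [0.5038, -0.1435, 0.1839]
orientation: [-1.774, 2.513, 0.035]
contact_force: [1.1, -1.2, -0.7]
grip_width: 0.0197
gripper_force: 79.8
```

arm_command:
  plan:
    - {"claw":1,"tx":0.0069,"ty":0,"tz":-0.0005,"ax":0,"ay":0,"az":0}
    - {"claw":1,"tx":0.0069,"ty":0,"tz":-0.0005,"ax":0,"ay":0,"az":0}
    - {"claw":1,"tx":0.0069,"ty":0,"tz":-0.0005,"ax":0,"ay":0,"az":0}
    - {"claw":1,"tx":0.0069,"ty":0,"tz":-0.0005,"ax":0,"ay":0,"az":0}
    - {"claw":1,"tx":0.0069,"ty":0,"tz":-0.0005,"ax":0,"ay":0,"az":0}
    - {"claw":1,"tx":0,"ty":0,"tz":0,"ax":0,"ay":0,"az":0}
    - {"claw":1,"tx":0,"ty":0,"tz":0,"ax":0,"ay":0,"az":0}
    - {"claw":1,"tx":0,"ty":0,"tz":0,"ax":0,"ay":0,"az":0}
    - {"claw":1,"tx":0,"ty":0,"tz":0,"ax":0,"ay":0,"az":0}
    - {"claw":1,"tx":0,"ty":0,"tz":0,"ax":0,"ay":0,"az":0}

```text
clock: 40.28
tcp_pos: [0.4928, -0.1744, 0.1838]
orientation: [-1.776, 2.511, 0.036]
contact_force: [0.0, -0.3, -1.8]
grip_width: 0.0197
gripper_force: 79.8
```

Run:
```python
from sim import *
o=now(); print(o['clock'],np.round(o['joints'],2),o['grip_width'],o['contact_force'])
r.grab_frame('scene'); find(['stay_end_a','flap_lip','die_brown'],'scene',k=2)
r.grab_frame('top'); find(['stay_end_a','flap_lip','die_brown'],'top',k=2)
A=cur(); print(A.round(3)); Z=A[:3,2]
x=A[:3,0].copy(); x[2]=0; g=A[:3,3]+.155*A[:3,2]; g[2]=.011+.0130; B=pose(g,x,[0,0,-1]); rows(A,B,6)
```

```text
40.2833 [ 0.02  0.57  0.28  2.09 -0.45  0.52 -2.83] 0.019711409984721068 [ 0.00816725 -0.28971345 -1.76803966]
tip_of scene stay_end_a 0.59 [ 0.5369 -0.0694  0.0207]
tip_of scene stay_end_a 0.57 [ 0.4807 -0.2166  0.0144]
tip_of scene flap_lip 0.69 [0.4763 0.0131 0.043 ]
tip_of scene die_brown 0.83 [ 0.4955 -0.3786  0.0077]
tip_of top stay_end_a 0.74 [0.4834 0.0076 0.0413]
tip_of top stay_end_a 0.64 [ 0.5368 -0.0698  0.0205]
tip_of top flap_lip 0.64 [0.4856 0.0058 0.0406]
tip_of top die_brown 0.83 [ 0.4905 -0.3781  0.0057]
[[-0.332 -0.942  0.04   0.493]
 [-0.941  0.334  0.057 -0.175]
 [-0.067 -0.019 -0.998  0.184]
 [ 0.     0.     0.     1.   ]]
6 rows t [-1.7  -0.48  0.89] mm a [-0.18  0.64 -0.01]
```

The flap lip reads 41–43 mm, so it's shut. I'm laying the stay flat, releasing it and withdrawing.

arm_command:
  plan:
    - {"claw":1,"tx":-0.0017,"ty":-0.0005,"tz":0.0009,"ax":-0.2,"ay":0.65,"az":0}
    - {"claw":1,"tx":-0.0017,"ty":-0.0005,"tz":0.0009,"ax":-0.2,"ay":0.65,"az":0}
    - {"claw":1,"tx":-0.0017,"ty":-0.0005,"tz":0.0009,"ax":-0.2,"ay":0.65,"az":0}
    - {"claw":1,"tx":-0.0017,"ty":-0.0005,"tz":0.0009,"ax":-0.2,"ay":0.65,"az":0}
    - {"claw":1,"tx":-0.0017,"ty":-0.0005,"tz":0.0009,"ax":-0.2,"ay":0.65,"az":0}
    - {"claw":1,"tx":-0.0017,"ty":-0.0005,"tz":0.0009,"ax":-0.2,"ay":0.65,"az":0}
    - {"claw":1,"tx":0,"ty":0,"tz":0,"ax":0,"ay":0,"az":0}
    - {"claw":1,"tx":0,"ty":0,"tz":0,"ax":0,"ay":0,"az":0}
    - {"claw":0.3,"tx":0,"ty":0,"tz":0,"ax":0,"ay":0,"az":0}
    - {"claw":0.3,"tx":0,"ty":0,"tz":0,"ax":0,"ay":0,"az":0}

```text
clock: 41.52
tcp_pos: [0.4993, -0.1659, 0.179]
orientation: [1.813, -2.563, -0.001]
contact_force: [0.2, -0.1, -0.1]
grip_width: 0.0426
gripper_force: 0.0
```

arm_command:
  plan:
    - {"claw":0.3,"tx":0,"ty":0,"tz":0,"ax":0,"ay":0,"az":0}
    - {"claw":0.3,"tx":0,"ty":0,"tz":0,"ax":0,"ay":0,"az":0}
    - {"claw":0.3,"tx":0,"ty":0,"tz":0,"ax":0,"ay":0,"az":0}
    - {"claw":0.3,"tx":0,"ty":0,"tz":0,"ax":0,"ay":0,"az":0}
    - {"claw":0.3,"tx":0,"ty":0,"tz":-0.01,"ax":0,"ay":0,"az":0}
    - {"claw":0.3,"tx":0,"ty":0,"tz":-0.025,"ax":0,"ay":0,"az":0}
    - {"claw":0.3,"tx":0,"ty":0,"tz":-0.03,"ax":0,"ay":0,"az":0}
    - {"claw":0.3,"tx":0,"ty":0,"tz":-0.03,"ax":0,"ay":0,"az":0}
    - {"claw":0.3,"tx":0,"ty":0,"tz":-0.03,"ax":0,"ay":0,"az":0}
    - {"claw":0.3,"tx":0,"ty":0,"tz":0,"ax":0,"ay":0,"az":0}

```text
clock: 42.35
tcp_pos: [0.5009, -0.1671, 0.3094]
orientation: [-1.81, 2.563, -0.007]
contact_force: [0.7, -0.4, 0.5]
grip_width: 0.0599
gripper_force: 0.0
```

Run:
```python
from sim import *
o=now(); print(o['clock'],o['tcp_pos'],o['grip_width'],o['contact_force'])
L=['stay','stay_end_a','flap_lip','die_brown','oil_bottle','tape_roll']
for c in('scene','top','wrist'):
    C=cam(c,o); f=r.grab_frame(c); cv2.imwrite(f'pics/end_{c}.png',f[:,:,::-1]); find(L,c,C=C,k=2)
```

```text
42.35 [ 0.50089742 -0.16713517  0.30938519] 0.059898714960448345 [ 0.72421082 -0.35721383  0.47354762]
tip_of scene stay 0.66 [ 0.5036 -0.1388  0.0031]
tip_of scene stay_end_a 0.92 [ 0.4804 -0.2158  0.0126]
tip_of scene stay_end_a 0.77 [ 0.5357 -0.0679  0.0116]
tip_of scene flap_lip 0.64 [0.4799 0.0122 0.0443]
tip_of scene die_brown 0.69 [ 0.4942 -0.3816  0.0036]
tip_of scene oil_bottle 0.67 [ 0.6511 -0.2879  0.0029]
tip_of scene oil_bottle 0.61 [ 0.5083 -0.1392  0.003 ]
tip_of top flap_lip 0.76 [0.4891 0.0067 0.0397]
tip_of top die_brown 0.57 [ 0.4939 -0.3789  0.0076]
tip_of top oil_bottle 0.85 [ 0.65   -0.2871 -0.0013]
tip_of top oil_bottle 0.48 [ 0.5335 -0.0694  0.0113]
tip_of top tape_roll 0.58 [ 6.465e-01 -1.533e-01 -6.000e-04]
tip_of wrist stay 0.88 [ 0.5175 -0.1403  0.0063]
tip_of wrist stay_end_a 0.84 [ 0.5382 -0.0639  0.0199]
tip_of wrist stay_end_a 0.81 [ 0.4875 -0.2163  0.017 ]
tip_of wrist oil_bottle 0.71 [ 0.5395 -0.0683  0.0174]
tip_of wrist oil_bottle 0.58 [ 0.653  -0.2884  0.012 ]
```

The readings all agree: stay flat on the bench in front of the bin, flap shut, die at tray liner height, bottle and tape roll where they were.

```bash
python3 -c "
from bench import r
print(r.hand_in())"
```

```text
the job is handed in; nothing more can be done
None
```

The job is handed in at about 42 s: the flap was propped open on the stay, the brown die was moved to the tray, and the stay now lies flat in front of the shut bin. The bottle and tape roll measured unmoved and I kept clear of the black die; the hand-in returned no verdict, and I checked the final state only by network readings, because my ten pictures were used.

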